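# Latch the detergent-tablet box

## Task

Make the detergent-tablet box child-safe: close its lid fully, hook the claw of the draw latch over the keeper on the lid and let go of it there, then take the red lever and swing it over centre, away from the lid, until it is fully down against its stop, level above the deck. The claw must stay hooked and the bottles, cup and brush must stay where they are.

Things in the scene. Friction and masses are not known exactly. Their poses are not given: they have to be found in the camera images.
- box: Cream detergent-tablet box, fixed to the counter, 250 x 200 x 100 mm (x, y, z). Origin: centre of its underside; +x points to the lid's hinge, -x to the front, z up. The front half (x -125 to -3) is a deck, top at z = 100 mm, with the draw latch on the centre line y = 0; behind it is the compartment with the pale-blue lid, level with the deck when closed.
- lid (a joint): Lid angle, rad: 0 = closed, grows as the free edge rises, at most 1.3. Starts part open (0.5 to 1.0). A stiff hinge (0.30 N m friction, lid 0.35 kg): it stays where left and takes about 1 to 5 N at the edge.
- lid_hinge (a point): Lid's hinge axis (along box y), at box x = 125, y = 0, z = 95 mm. The lid is a slab 127 mm long from here towards box -x (when closed), 198 mm wide, 10 mm thick, the axis at half its thickness.
- lid_edge (a point): Middle of the lid's free edge, on its upper face, 127 mm from the hinge. The axes turn with the lid.
- keeper (a point): Keeper: dark steel ridge on the lid's free edge, 22 mm wide (y), 8 mm thick, top 28 mm above the lid's upper face, leaning 10 degrees towards the hinge. This point: its upper edge on the hinge side, behind which the claw catches; lid closed: at box x = 10, z = 128 mm. Axes turn with the lid (parallel to the box's when closed).
- lever_pivot (a point): Axis of the latch lever (along box y), at box x = -58, y = 0, z = 126 mm, between two steel cheeks.
- lever (a joint): Lever angle, rad: 0 = fully down, level from its pivot towards the box front (-x); pi/2 = upright; at its stop, 2.6, it leans towards the lid. Starts at 2.0 to 2.6. Friction pivot (0.08 N m): stays where left. With the claw hooked the spring resists (3 to 4 N at the grip) from about 1.2 to 0.2, then helps to hold it down at 0.
- lever_tip (a point): Middle of the red grip of the lever (28 x 20 x 9 mm; width 20 mm along box y), 56 mm from the pivot. The lever is 66 mm long.
- link_pin (a point): Pin on the lever that carries the claw link: 16 mm from the lever pivot; seen with box +x to the right and z up it lies at angle (pi + 0.2 - lever) above +x from the pivot, so it moves with the lever.
- link (a joint): Angle of the claw link on the lever, rad. Seen with box +x to the right and z up, the link points from its pin at angle (link - lever) above +x. It swings freely and falls by its own weight; its stop is at 4.5, where it starts, leaning back away from the lid.
- claw: Steel claw sprung on the end of the link (4 N/mm, slides out up to 10 mm); its frame straddles the lever, which passes through. Origin on the link pin, x along the link, z up when hooked. A plate 40 mm wide, 36 long, underside 3 mm over the link line, rests on the keeper's top; a 6 mm thick, 40 mm wide lip turns down at its end, inner face 80 mm from the pin, tip 14 mm below the link line.
- claw_grip (a point): Midpoint between the two round black grip discs on the sides of the claw (20 mm diameter, 43 mm over both along box y), 76 mm from the link's pin. The discs can be held from both sides while the claw turns between the fingers.
- claw_lip (a point): Middle of the inner face of the claw's lip, 80 mm from the pin, 6 mm under the link's line. Hooked, it is on the hinge side of point keeper and about 9 mm lower. With the lever at its stop there are about 20 mm to spare behind the keeper; as the lever comes down the claw is drawn against it.
- detergent: Red detergent bottle with a blue cap, 80 mm diameter, 180 mm tall, standing loose beside the box. Origin: centre of its underside.
- softener: Green bottle with a white cap, 66 mm diameter, 170 mm tall, standing loose beside the box. Origin: centre of its underside.
- dosing_cup: Blue open cup, 60 mm diameter, 50 mm tall, loose. Origin: centre of its underside.
- brush: Brush, 170 mm long, lying loose along its own x. Origin: centre of its underside.
Mind the look-alikes: they are no part of the job. There is more than one size of the softener; the job needs the smallest.

How it is judged (in metres and radians):
On the way, in this order (a step that is already met when the one before it is completed fails the run):
1. the lid is fully closed (value of joint lid below 0.03 rad), for 0.2 s.
2. the claw is hooked over the keeper with the lid closed and the lever still up, and the fingers have let go of the claw (value of joint lid below 0.03 rad and x of claw_lip in the frame of keeper between -0.004 and 0.035 m and z of claw_lip in the frame of keeper between -0.022 and -0.002 m and value of joint lever above 1.5 rad and contact force between the fingers and claw below 0.2 N), for 0.3 s.
At the end, for the whole second after the job is handed in: The lid is closed (under 0.03 rad), the lever lies fully down (under 0.06 rad) and at rest, the claw's lip is drawn up behind the keeper (inner face within 7 mm of its edge, 2 to 22 mm below its top), and no bystander has moved over 40 mm or tipped over (value of joint lid below 0.03 rad and x of claw_lip in the frame of keeper between -0.004 and 0.007 m and z of claw_lip in the frame of keeper between -0.022 and -0.002 m and value of joint lever below 0.06 rad and velocity of joint lever between -0.05 and 0.05 rad/s and not (distance of detergent from where it was at the start of the episode above 0.04 m or angle between detergent's own z axis and vertical above 0.5 rad) and not (distance of softener from where it was at the start of the episode above 0.04 m or angle between softener's own z axis and vertical above 0.5 rad) and not (distance of dosing_cup from where it was at the start of the episode above 0.04 m or angle between dosing_cup's own z axis and vertical above 0.5 rad) and not (distance of brush from where it was at the start of the episode above 0.04 m)); the robot touches nothing.
It fails at once if the red detergent bottle is moved more than 40 mm or tipped (distance of detergent from where it was at the start of the episode above 0.04 m or angle between detergent's own z axis and vertical above 0.5 rad).
It fails at once if the green bottle is moved more than 40 mm or tipped (distance of softener from where it was at the start of the episode above 0.04 m or angle between softener's own z axis and vertical above 0.5 rad).
It fails at once if the blue dosing cup is moved more than 40 mm or tipped (distance of dosing_cup from where it was at the start of the episode above 0.04 m or angle between dosing_cup's own z axis and vertical above 0.5 rad).
It fails at once if the brush is moved more than 40 mm or tipped (distance of brush from where it was at the start of the episode above 0.04 m).
It also fails if it takes over 72 s, if anything falls off the work surface, if the arm or the gripper's body presses on something with over 40 N, if the wrist force passes 120 N, or if a joint passes its speed limit or range.

## Robot

A 6-joint arm with a two-finger parallel gripper is mounted at the origin on the work surface. World frame = base frame: x ahead of the robot, y to its left, z up, the work surface at z = 0. Lengths are in mm, angles in rad, forces in N, time in s.
With the tool pointing down it reaches from about 400 to 925 mm from the base axis. Payload 12.5 kg.
Tool frame: the origin (TCP) lies at the centre of the arm's flange, where the gripper is bolted on; the fingertips stand 190 mm ahead of it and the grasp point (between the pads) lies 171 mm ahead of it; z points along the fingers, y is the direction in which the jaws open and shut (so a half turn about z gives the same grasp; the last joint's range is limited). The gripper opens to 95 mm and grips with 3 to 60 N. Pads are 20 mm wide; open, the fingers measure 119 mm over their backs; the gripper's body (75 mm by 180 mm) begins 59 mm behind the grasp point.
Start: joints at [-1.43, 0.491, 1.559, -0, 1.092, -0.106], TCP at [152.709, -606.057, 404.761] pointing down, gripper open.
Joint ranges: [-3.1, 3.1], [-0.84, 2.19], [0.05, 2.79], [-1.13, 4.28], [0.06, 2.93], [-2.69, 2.69]. Speed limits (rad/s): [2.22, 2.22, 2.79, 3.14, 3.14, 3.14].

## Interface

Orientations are given as [roll, pitch, yaw] about the fixed x, y, z axes, in that order (R = Rz(yaw) Ry(pitch) Rx(roll)).
In Python, from cell import * gives the robot as it stands.
- The arm moves only by the tool step_arm, never from a script. Its argument "rows" is a list of rows, each an object with "delta_pos": the shift along the tool's x, y, z in cm, a list of three; "spin": the turn about the tool's z in degrees. A call has 1 to 5 rows; each row is the pose to reach, as a shift and turn from the pose measured when the call began, along the tool's axes at that moment; what a row does not reach only later rows make up. A row lasts 1/10 s, in which the tool goes at most 50 mm and 8.59 degrees, less where a joint would pass 70% of its speed; a pose out of reach is approached as far as the arm can. A call with a gripper value outside its range is refused whole. "jaw" is the opening, from 0 (shut) to 1 (fully open), set as the call begins (left out, the last holds). The fingers move at their own pace and stop on an object; the grip force is fixed at half the most. Time passes only in rows, so rows that repeat a pose let the fingers close. It gives the time, the measured TCP pose, the force and the opening at its end, in the units of the state.
- state(): the state, without advancing time (a new reading comes with each control period).
- read_camera(name): name is "scene" or "side" or "wrist"; returns (picture, depth): 400x640x3 uint8, blue, green, red; 400x640 float32, mm along the optical axis (not along the pixel's ray), 0 where there is no reading.
- camera_info(name): a dict with "camera_matrix" (3x3 intrinsics, pixels), "R" (3x3) and "t" (3): a world point X has camera coordinates R X + t. Camera axes: x right, y down, z forward; pixel columns grow to the right and rows downward; lengths in mm; the calibration is good to about 2 mm. A picture is of the moment at which its call begins: read the wrist's pose just before it. camera_info takes no time and is no camera call; for the wrist camera it gives the pose at the moment of the call.
- job_done(): hands the job in, once; it reports no verdict.
The state is a dict: "t": time; "joints": joint angles; "qvel": joint speeds; "tau": joint torques, N m; "eef_pos": TCP position; "tcp_rot": TCP orientation; "ft_force": force on the tool from outside, world axes, zero at the start; "moment": the same for the moment, N m; "opening": opening from 0.0 (shut) to 1.0 (fully open).
Only numpy, scipy, OpenCV 4.12 (cv2) and the standard library are available. Lean on these libraries where they do the work, as an engineer would, in place of code of your own. Each camera call takes 0.05 s, during which the arm holds its last target.

## Working session

There is one attempt and no reset: what is moved stays moved. The work goes in short steps, Python scripts to look and compute and a tool call to move; the robot and the scene stay as the last step left them, time stands still between calls to the robot, and variables do not carry over. Pictures are saved under pics/ and viewed, and the job is handed in when it is done.

Besides the shell and the picture viewer there is one more tool, called after "Request:" as a command line: name --argument value ..., lists and objects as JSON in quotes. step_arm: Moves the arm, as the interface text tells. Its arguments: {"type":"object","properties":{"rows":{"type":"array","items":{"type":"object","properties":{"delta_pos":{"type":"array","items":{"type":"number"}},"spin":{"type":"number"}}}},"jaw":{"type":"number"}},"required":["rows"]}

```bash
ls; mkdir -p pics
python3 - <<'E'
from cell import *
import cv2,numpy as np
print(state())
for n in ["scene","side","wrist"]:
    i=camera_info(n); p,d=read_camera(n)
    cv2.imwrite(f"pics/{n}0.png",p); np.save(f"pics/{n}0.npy",d)
    np.savez(f"pics/{n}0.npz",K=i["camera_matrix"],R=i["R"],t=i["t"])
    print(n,i)
E
```

```text
pics
{'t': 0.0, 'joints': array([-1.42960501e+00,  4.91582744e-01,  1.55947645e+00,  1.30557619e-06,
        1.09170784e+00, -1.05605377e-01]), 'qvel': array([-0.00171661, -0.00115473,  0.00076516, -0.00070151, -0.00107313,
       -0.00138112]), 'tau': array([-3.72625625e-03, -6.12655878e+01, -2.58191139e+01,  6.90667983e-02,
        4.82194510e-02, -1.02587817e-04]), 'eef_pos': array([ 152.7004682 , -606.02071257,  404.13792252]), 'tcp_rot': array([-3.14042494e+00, -1.24941572e-04,  2.46796023e-01]), 'ft_force': array([-0.20427179, -0.18326072,  0.5191283 ]), 'moment': array([-0.04879793, -0.00755379,  0.04996406]), 'opening': 1.000636217152598}
scene {'camera_matrix': array([[441.30327866,   0.        , 314.021843  ],
       [  0.        , 441.30327866, 200.24787262],
       [  0.        ,   0.        ,   1.        ]]), 'R': array([[ 0.39693941,  0.91784427, -0.00099698],
       [ 0.78834308, -0.34149001, -0.51176143],
       [-0.47005776,  0.20235232, -0.85912702]]), 't': array([-242.23668387, -381.94297902, 1438.08146996])}
side {'camera_matrix': array([[394.86055111,   0.        , 322.56076912],
       [  0.        , 394.86055111, 198.92916147],
       [  0.        ,   0.        ,   1.        ]]), 'R': array([[-0.72199587, -0.69158236,  0.02087596],
       [-0.33542178,  0.32346428, -0.88479551],
       [ 0.60515634, -0.64582095, -0.46551166]]), 't': array([418.51840555, 283.57586046, 629.67563756])}
wrist {'camera_matrix': array([[340.06721708,   0.        , 319.43662808],
       [  0.        , 340.06721708, 200.19480953],
       [  0.        ,   0.        ,   1.        ]]), 'R': array([[ 2.43662290e-01, -9.69859888e-01, -6.97565991e-04],
       [-9.31221827e-01, -2.34155945e-01,  2.79279255e-01],
       [-2.71025086e-01, -6.74002340e-02, -9.60209670e-01]]), 't': array([-625.2081987 ,  -31.93294673,  393.06763964])}
```

View pics/scene0.png

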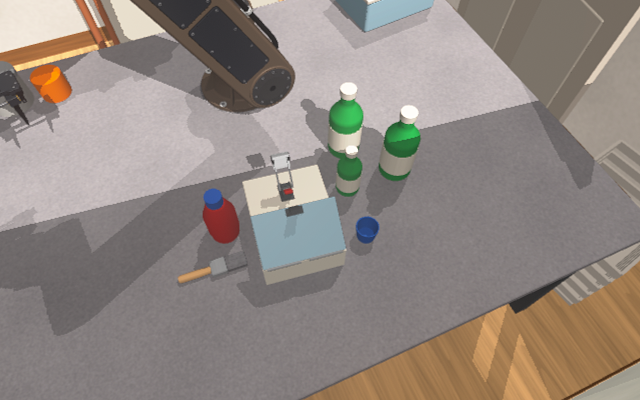

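View pics/side0.png

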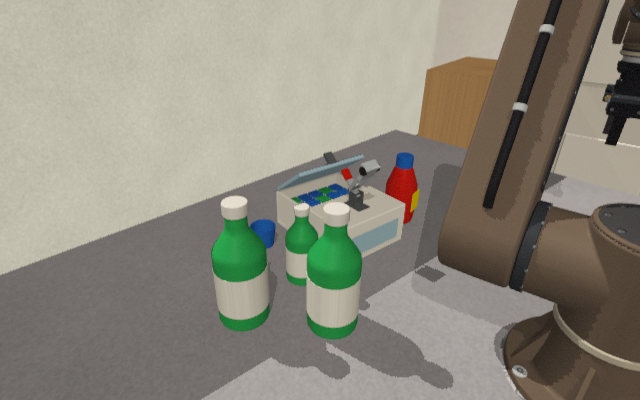

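View pics/wrist0.png

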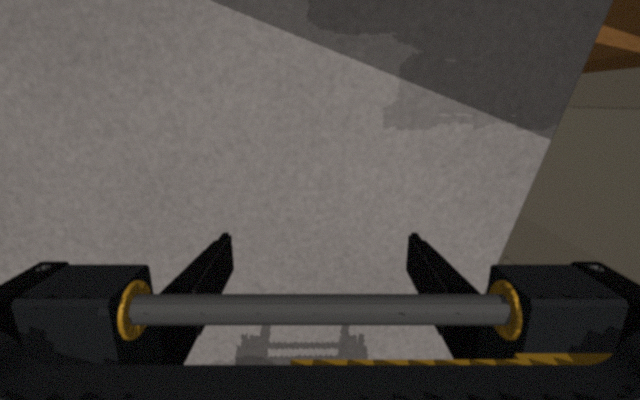

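```bash
cat > h.py <<'E'
import numpy as np,cv2
def load(n,k=0):
    p=cv2.imread(f"pics/{n}{k}.png");d=np.load(f"pics/{n}{k}.npy");z=np.load(f"pics/{n}{k}.npz")
    return p,d,z["K"],z["R"],z["t"]
def cloud(d,K,R,t):
    v,u=np.mgrid[:d.shape[0],:d.shape[1]]
    c=np.stack([(u-K[0,2])/K[0,0]*d,(v-K[1,2])/K[1,1]*d,d],-1)
    return (c-t)@R   # R^T(c-t)
def proj(X,K,R,t):
    c=np.atleast_2d(X)@R.T+t
    return (c/c[:,2:])@K.T
E
python3 - <<'E'
from h import *
for n in ["scene","side"]:
    p,d,K,R,t=load(n); W=cloud(d,K,R,t)
    pts=dict(scene=[(218,235),(213,200),(348,190),(350,152),(367,235),(215,270),(243,182),(318,165),(285,163),(281,160),(288,192),(292,210),(252,237),(339,199),(265,283),(345,264),(300,240)],
      side=[(278,190),(363,156),(330,158),(403,158),(301,210),(263,235),(347,176),(372,168),(402,206),(350,255)])[n]
    for (u,v) in pts: print(n,(u,v),W[v,u].round(0),p[v,u])
p,d,K,R,t=load("scene"); W=cloud(d,K,R,t)
cv2.imwrite("pics/crop1.png",cv2.resize(p[130:300,160:400],None,fx=3.3,fy=3.3,interpolation=cv2.INTER_CUBIC))
p=cv2.imread("pics/side0.png")
cv2.imwrite("pics/crop2.png",cv2.resize(p[130:290,230:430],None,fx=3.7,fy=3.7,interpolation=cv2.INTER_CUBIC))
E
```

```text
scene (218, 235) [ 533. -226.   58.] [ 42  43 128]
scene (213, 200) [ 511. -207.  181.] [160  88  56]
scene (348, 190) [531. 133.  37.] [131 143 152]
scene (350, 152) [505. 142. 168.] [245 252 254]
scene (367, 235) [659. 129.   6.] [136  76  46]
scene (215, 270) [ 602. -262.   20.] [144 145 146]
scene (243, 182) [ 437. -122.   98.] [198 218 230]
scene (318, 165) [403. 102.   4.] [109 110 114]
scene (285, 163) [484. -20. 186.] [208 209 211]
scene (281, 160) [480. -28. 196.] [207 207 209]
scene (288, 192) [556. -42. 175.] [ 55  58 173]
scene (292, 210) [614. -54. 195.] [77 78 77]
scene (252, 237) [ 544. -147.    3.] [106 105 110]
scene (339, 199) [530. 109.   4.] [108 108 112]
scene (265, 283) [ 676. -160.    3.] [111 113 118]
scene (345, 264) [708.  43.   1.] [127 126 132]
scene (300, 240) [659. -56. 128.] [174 165 142]
side (278, 190) [845. -82.   1.] [119 122 118]
side (363, 156) [ 578. -139.  172.] [154 151 134]
side (330, 158) [603. -45. 185.] [76 79 78]
side (403, 158) [ 491. -186.  179.] [138  74  23]
side (301, 210) [488. 160. 170.] [181 195 203]
side (263, 235) [632. 143.  40.] [135  71  21]
side (347, 176) [539. -33. 163.] [ 10  26 170]
side (372, 168) [467. -26. 208.] [165 170 169]
side (402, 206) [ 433. -111.   97.] [158 175 182]
side (350, 255) [334. 199. 166.] [ 61 130  33]
```

View pics/crop1.png

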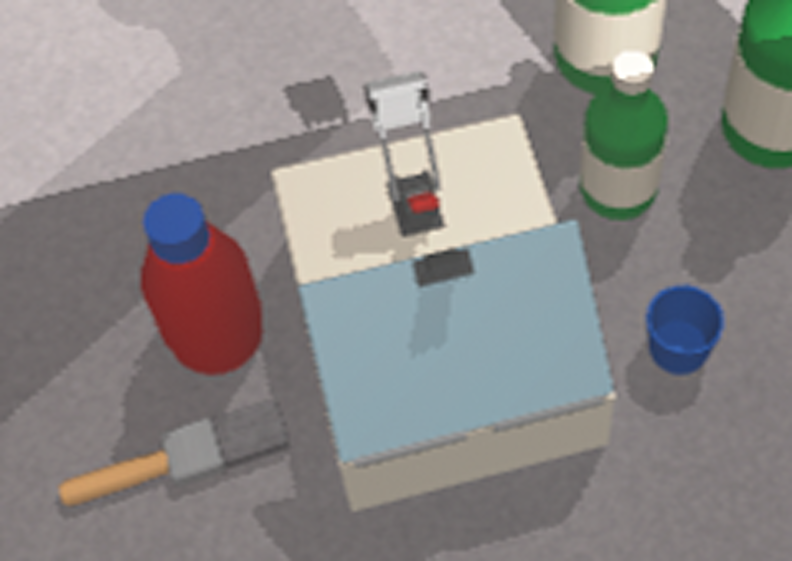

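View pics/crop2.png

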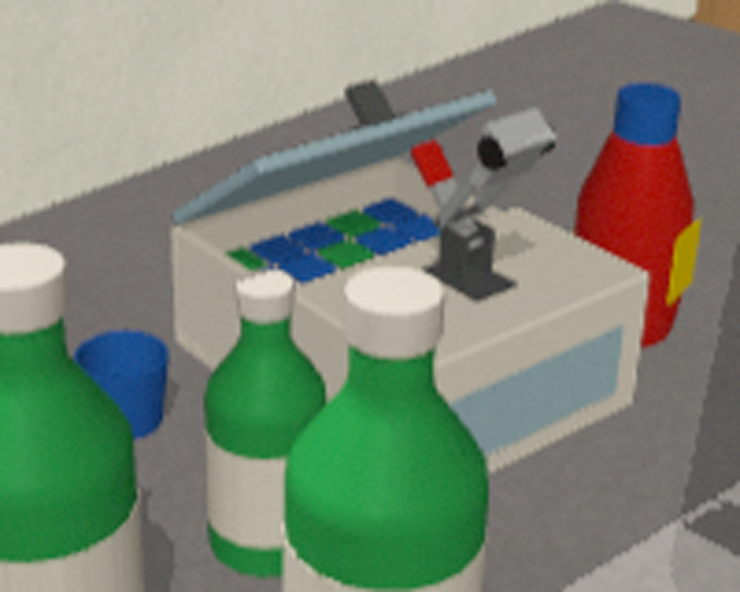

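Run:
```python
from h import *
for n in ["scene","side"]:
    p,d,K,R,t=load(n); W=cloud(d,K,R,t).reshape(-1,3)
    hsv=cv2.cvtColor(p,cv2.COLOR_BGR2HSV).reshape(-1,3); 
    reg=(W[:,0]>380)&(W[:,0]<800)&(W[:,1]>-200)&(W[:,1]<120)
    m=reg&(abs(W[:,2]-99)<6)&(W[:,0]<620)
    q=W[m]; print(n,"deck",m.sum(),q[:,2].mean())
    r=cv2.minAreaRect(q[:,:2].astype(np.float32)); print(r, cv2.boxPoints(r).round(0).tolist())
    # lid: blueish
    b=p.reshape(-1,3).astype(int); m=reg&(b[:,0]-b[:,2]>12)&(b[:,1]>90)&(W[:,2]>105)
    q=W[m]
    if m.sum()>20:
        c=q.mean(0); 
        for _ in range(3):
            u,s,vt=np.linalg.svd(q-q.mean(0),full_matrices=False); nn=vt[2]*np.sign(vt[2][2]); e=abs((q-q.mean(0))@nn); q=q[e<4]
        print("lid",len(q),q.mean(0),nn,"angle",np.arccos(nn[2]),"dir",np.degrees(np.arctan2(nn[1],nn[0])))
        print(" zrange",q[:,2].min(),q[:,2].max())
    # red grip
    m=reg&(b[:,2]>120)&(b[:,1]<80)&(b[:,0]<80)&(W[:,1]>-120)
    q=W[m];print("red",len(q),q.mean(0),q.min(0),q.max(0))
```

```text
scene deck 2645 100.5959160725657
((500.31231689453125, -37.06919860839844), (316.2400207519531, 113.19754028320312), 84.46509552001953) [[429.0, -189.0], [541.0, -200.0], [572.0, 115.0], [459.0, 126.0]]
lid 4150 [643.81088025 -53.51633211 140.26688405] [ 0.59626263 -0.08258697  0.79853007] angle 0.6459470049582371 dir -7.885734551900388
 zrange 105.01133582077654 178.28671245456488
red 38 [551.1025096  -40.82662899 172.02104615] [532.97973978 -48.44306583 154.36757048] [559.11160164 -31.63489704 180.72599934]
side deck 1721 100.9695714660677
((498.2103271484375, -66.68338012695312), (273.93798828125, 123.63665008544922), 81.69000244140625) [[417.0, -193.0], [540.0, -211.0], [579.0, 60.0], [457.0, 78.0]]
lid 573 [620.28908248 -31.28570118 148.7319599 ] [ 0.62054696 -0.08968784  0.77902347] angle 0.6776895042392012 dir -8.224027616828117
 zrange 105.05658839917871 175.64000550385583
red 90 [543.32255546 -34.86939768 167.73808052] [532.96403602 -46.31993399 155.89178674] [554.81042384 -26.44378047 177.74102523]
```

Run:
```python
from h import *
from scipy.optimize import minimize
yaw0=-0.14
for n in ["scene","side"]:
    p,d,K,R,t=load(n); W=cloud(d,K,R,t)
    b=p.astype(int)
    m=(abs(W[...,2]-100)<4)&(b[...,2]>b[...,0]+12)&(b[...,1]>130)&(W[...,0]>390)&(W[...,0]<800)&(W[...,1]>-200)&(W[...,1]<110)
    nl,l,st,_=cv2.connectedComponentsWithStats(m.astype(np.uint8)); k=1+np.argmax(st[1:,4]); q=W[l==k]
    r=cv2.minAreaRect(q[:,:2].astype(np.float32)); print(n,len(q),r, cv2.boxPoints(r).round(0).tolist())
    for yaw in [-.12,-.13,-.14,-.15,-.16]:
        ex=np.array([np.cos(yaw),np.sin(yaw)]);ey=np.array([-ex[1],ex[0]])
        a=q[:,:2]@ex;c=q[:,:2]@ey
        print(yaw,np.percentile(a,[0,1,99,100]).round(1),np.percentile(c,[0,1,99,100]).round(1))
```

```text
scene 2256 ((500.2518005371094, -31.832115173339844), (199.79226684570312, 106.0287857055664), 82.24111938476562) [[434.0, -124.0], [539.0, -138.0], [566.0, 60.0], [461.0, 74.0]]
-0.12 [446.4 448.8 551.7 553.9] [-72.  -69.7 125.7 128.9]
-0.13 [446.8 448.7 551.4 553.2] [-66.7 -64.8 130.7 133.4]
-0.14 [446.4 448.5 550.8 552.8] [-61.5 -59.8 135.7 138. ]
-0.15 [445.1 447.8 550.5 552.9] [-56.7 -54.8 140.7 142.8]
-0.16 [443.7 447.1 550.6 553.4] [-52.1 -49.8 145.7 148.1]
side 1107 ((500.44488525390625, -38.30896759033203), (182.71615600585938, 119.99905395507812), 82.89013671875) [[430.0, -122.0], [549.0, -136.0], [571.0, 45.0], [452.0, 60.0]]
-0.12 [441.1 442.4 557.3 561.1] [-69.4 -66.9 105.7 113.5]
-0.13 [441.4 442.6 557.7 561.7] [-64.6 -61.7 110.1 117.9]
-0.14 [441.3 442.4 558.  562.3] [-59.8 -57.2 114.6 122.3]
-0.15 [440.5 441.5 558.3 562.8] [-55.  -52.2 119.  126.8]
-0.16 [439.4 440.6 558.5 563.2] [-50.2 -47.3 123.5 131.2]
```

Run:
```python
from h import *
p,d,K,R,t=load("wrist"); C=-R.T@t
print("cam",C, "optical",R[2])
y=.2468; Rt=np.array([[np.cos(y),np.sin(y),0],[np.sin(y),-np.cos(y),0],[0,0,-1]])
print("cam in tool",Rt.T@(C-[152.7,-606,404.1]), "opt in tool",Rt.T@R[2])
# bottles
for n in ["scene"]:
    p,d,K,R,t=load(n); W=cloud(d,K,R,t).reshape(-1,3);b=p.reshape(-1,3).astype(int)
    for nm,m in dict(whitecaps=(b.min(1)>225)&(W[:,2]>140)&(W[:,2]<190)&(W[:,1]>80)&(W[:,0]<600),bluecap=(b[:,0]>b[:,2]+60)&(W[:,2]>150)&(W[:,2]<200)&(W[:,1]<-150),cup=(b[:,0]>b[:,2]+60)&(W[:,0]>550)&(W[:,1]>60)).items():
        q=W[m];print(nm,len(q),np.median(q,0),q.min(0),q.max(0))
```

```text
cam [ 229.1341951  -587.34879185  385.9094343 ] optical [-0.27102509 -0.06740023 -0.96020967]
cam in tool [78.67470496  0.58697962 18.1905657 ] opt in tool [-2.79278820e-01 -8.54069045e-04  9.60209670e-01]
whitecaps 68 [499.86343786 147.43584366 170.46510106] [487.19334798 133.97114831 166.87177417] [509.98675039 161.23530704 174.40998607]
bluecap 249 [ 503.2609007  -206.98586356  180.5208864 ] [ 480.09322865 -225.41754868  158.1683422 ] [ 521.38987907 -185.76618637  184.33638261]
cup 415 [644.64870991 131.37662632  26.35247329] [603.65800273  98.08441996  -2.93488662] [685.47930246 153.94490692  54.12700265]
```

```bash
cat >> h.py <<'E'
YAW=-0.135; O=np.array([568.7,-40.9,0.])
def setbox(yaw,o):
    global YAW,O; YAW=yaw;O=np.array(o,float)
def Bw(b): # box->world
    c,s=np.cos(YAW),np.sin(YAW); return O+np.array([[c,-s,0],[s,c,0],[0,0,1]])@np.array(b,float)
def wB(w):
    c,s=np.cos(YAW),np.sin(YAW); return np.array([[c,s,0],[-s,c,0],[0,0,1]])@(np.array(w,float)-O)
def Rrpy(r):
    from scipy.spatial.transform import Rotation
    return Rotation.from_euler('xyz',r).as_matrix()
def delta(target_tcp,st,yaw=None):
    R=Rrpy(st["tcp_rot"]); d=R.T@(np.array(target_tcp)-st["eef_pos"])
    sp=None
    if yaw is not None: sp=-np.degrees((yaw-st["tcp_rot"][2]+np.pi)%(2*np.pi)-np.pi)
    return (d/10).round(2),sp
E
python3 - <<'E'
from h import *; from cell import *
print(delta([540,-40,480],state(),YAW))
E
```

```text
(array([ 51.39, -45.43,  -7.53]), np.float64(21.877707945286225))
```

Request:
step_arm --rows '[{"delta_pos":[3.6,-3.2,-0.6]},{"delta_pos":[7.2,-6.4,-1.2]},{"delta_pos":[10.8,-9.6,-1.8]},{"delta_pos":[14.4,-12.8,-2.4]},{"delta_pos":[18,-16,-3]}]' --jaw 0

```text
invalid input at $.rows[0]: expected keys delta_pos, spin
```

Request:
step_arm --rows '[{"delta_pos":[3.6,-3.2,-0.6]},{"delta_pos":[7.2,-6.4,-1.2]},{"delta_pos":[10.8,-9.6,-1.8]},{"delta_pos":[14.4,-12.8,-2.4]},{"delta_pos":[18,-16,-3]}]'

```text
invalid input at $.rows[0]: expected keys delta_pos, spin
```

Run:
```python
from h import *; from cell import *
s=state();print(s["eef_pos"],s["tcp_rot"],s["joints"],s["t"])
print(delta([540,-40,480],s,YAW))
```

```text
[ 152.70969332 -606.03249901  404.3228204 ] [-3.14083738e+00 -6.08762609e-05  2.46838036e-01] [-1.42959031e+00  4.91379313e-01  1.55930674e+00 -2.15195272e-05
  1.09166408e+00 -1.05622118e-01] 0.15
(array([ 51.39, -45.43,  -7.53]), np.float64(21.877707945286225))
```

Request:
step_arm --rows '[{"delta_pos":[3.6,-3.2,-0.6],"spin":0},{"delta_pos":[7.2,-6.4,-1.2],"spin":0},{"delta_pos":[10.8,-9.6,-1.8],"spin":0},{"delta_pos":[14.4,-12.8,-2.4],"spin":0},{"delta_pos":[18,-16,-3],"spin":0}]' --jaw 0

```text
t: 0.65
eef_pos: [288.8, -405.2, 434.6]
tcp_rot: [-3.141, -0.0, 0.246]
ft_force: [0.5, 0.1, -0.1]
opening: 0.633
```

Request:
step_arm --rows '[{"delta_pos":[3.6,-3.2,-0.6],"spin":0},{"delta_pos":[7.2,-6.4,-1.2],"spin":0},{"delta_pos":[10.8,-9.6,-1.8],"spin":0},{"delta_pos":[14.4,-12.8,-2.4],"spin":0},{"delta_pos":[18,-16,-3],"spin":0}]'

```text
t: 1.15
eef_pos: [425.0, -204.3, 465.1]
tcp_rot: [-3.141, -0.0, 0.246]
ft_force: [0.9, -1.0, -0.6]
opening: 0.215
```

Run:
```python
from h import *; from cell import *
s=state();print(s["eef_pos"],s["tcp_rot"],s["joints"],s["t"])
print(delta([540,-40,480],s,YAW))
```

```text
[ 425.01848264 -204.30718941  465.0806459 ] [-3.14069129e+00 -1.86275642e-04  2.46264157e-01] [-5.88424044e-01  2.05747367e-01  1.83422501e+00  8.33044292e-04
  1.10216334e+00  7.35731581e-01] 1.15
(array([ 15.16, -13.13,  -1.48]), np.float64(21.84482709253897))
```

Request:
step_arm --rows '[{"delta_pos":[3.2,-2.8,-0.4],"spin":5.5},{"delta_pos":[6.4,-5.6,-0.8],"spin":11},{"delta_pos":[9.6,-8.4,-1.2],"spin":16.5},{"delta_pos":[12.8,-11.2,-1.5],"spin":21.9},{"delta_pos":[15.2,-13.1,-1.5],"spin":21.9}]'

```text
t: 1.65
eef_pos: [541.4, -38.0, 480.5]
tcp_rot: [-3.141, -0.0, -0.138]
ft_force: [-0.1, -1.3, 0.7]
opening: 0.004
```

```bash
cat > look.py <<'E'
from cell import *; import cv2,numpy as np,sys
k=sys.argv[1]
for n in sys.argv[2:]:
    i=camera_info(n); p,d=read_camera(n)
    cv2.imwrite(f"pics/{n}{k}.png",p); np.save(f"pics/{n}{k}.npy",d); np.savez(f"pics/{n}{k}.npz",K=i["camera_matrix"],R=i["R"],t=i["t"])
E
python3 look.py 1 wrist scene side
```

```text
(no output)
```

View pics/wrist1.png

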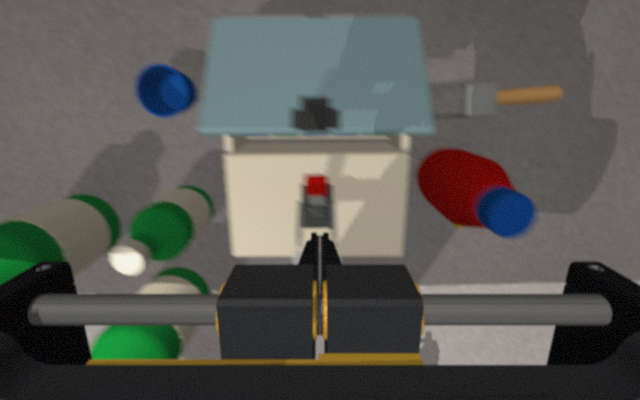

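```bash
cat > deck.py <<'E'
from h import *
import sys
def ray(u,v,K,R,t,z):
    c=np.linalg.inv(K)@np.array([u,v,1.]); C=-R.T@t; w=R.T@c; return C+w*(z-C[2])/w[2]
if __name__=="__main__":
    k=sys.argv[1]
    p,d,K,R,t=load("wrist",k); b=p.astype(int)
    m=((b[...,2]>b[...,0]+10)&(b[...,1]>150)&(np.arange(400)[:,None]<262)&(np.arange(640)[None]>190)&(np.arange(640)[None]<440)).astype(np.uint8)
    cv2.imwrite("pics/mask.png",m*255)
    L=[];Rr=[];F=[]
    for v in range(165,245,4):
        us=np.where(m[v])[0]
        if len(us): L.append(ray(us[0]-.5,v,K,R,t,100)[:2]);Rr.append(ray(us[-1]+.5,v,K,R,t,100)[:2])
    for u in list(range(240,290,4))+list(range(350,400,4)):
        vs=np.where(m[:,u])[0]; F.append(ray(u,vs[-1]+.5,K,R,t,100)[:2])
    for nm,q in dict(left=L,right=Rr,front=F).items():
        q=np.array(q); vx,vy,x0,y0=cv2.fitLine(q.astype(np.float32),cv2.DIST_HUBER,0,.01,.01).ravel()
        print(nm,"yaw",np.arctan2(vy,vx),(x0,y0)); 
        e=np.array([wB([*a,0])[:2] for a in q]); print("   box coords med",np.median(e,0),e.min(0),e.max(0))
E
python3 deck.py 1
```

```text
left yaw -0.13673906 (np.float32(524.27216), np.float32(67.28947))
   box coords med [-56.63801921 101.17187358] [-102.23373014  100.46507489] [-13.9089206  102.26319045]
right yaw -0.13711275 (np.float32(500.26413), np.float32(-124.55309))
   box coords med [-57.27170667 -92.11906538] [-102.83262636  -92.94700784] [-14.5682825  -90.42657981]
front yaw 1.4740016 (np.float32(451.00687), np.float32(-19.544735))
   box coords med [-1.20080870e+02 -1.06735376e-01] [-121.92714989  -91.4173134 ] [-109.68665094   91.91156407]
```

```bash
python3 look.py 2 wrist; python3 deck.py 2
python3 - <<'E'
from h import *; from cell import *
s=state(); print(s["eef_pos"],s["tcp_rot"])
p,d,K,R,t=load("wrist",2)
cv2.imwrite("pics/crop3.png",cv2.resize(p[80:280,200:440],None,fx=3,fy=3,interpolation=cv2.INTER_CUBIC))
for n in ["scene","side"]:
    p,d,K,R,t=load(n,1)
    for yaw,o,col in [(-.137,[568.7,-40.9,0],(0,0,255)),(-.137,[572.5,-36.5,0],(0,255,0))]:
        setbox(yaw,o)
        import h
        q=[Bw(b) for b in [(-125,-100,100),(-125,100,100),(-3,100,100),(-3,-100,100),(-125,-100,100),(-125,-100,0),(-125,100,0),(-125,100,100),(-125,100,0),(125,100,0),(125,100,95)]]
        uv=proj(np.array(q),K,R,t)[:,:2]
        if col==(0,0,255): im=cv2.resize(p,None,fx=4,fy=4,interpolation=cv2.INTER_CUBIC)
        cv2.polylines(im,[((uv+.5)*4).astype(int).reshape(-1,1,2)],False,col,1)
    c={"scene":(150*4,235*4),"side":(130*4,260*4)}[n]
    cv2.imwrite(f"pics/ov_{n}.png",im[c[0]:c[0]+560,c[1]:c[1]+720])
E
```

```text
left yaw -0.13345248 (np.float32(524.20575), np.float32(63.74419))
   box coords med [-57.64637055  97.70393225] [-103.1717056   97.1993907] [-14.99721428  98.21464305]
right yaw -0.14226982 (np.float32(511.15646), np.float32(-131.8276))
   box coords med [-57.35574153 -97.72334685] [-102.85448273  -98.60150278] [-14.73157536 -96.08532439]
front yaw 1.4616779 (np.float32(449.196), np.float32(-10.556209))
   box coords med [-121.87156078   -1.62220248] [-123.9018998   -93.44567063] [-119.79207248   90.31204061]
[540.53968391 -39.8239062  479.80532858] [-3.14084208e+00  1.04981425e-03 -1.34319627e-01]
```

View pics/ov_scene.png

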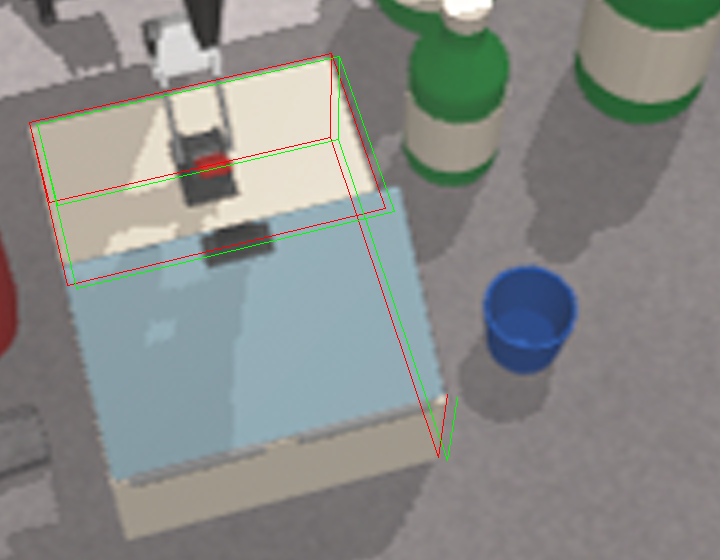

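View pics/ov_side.png

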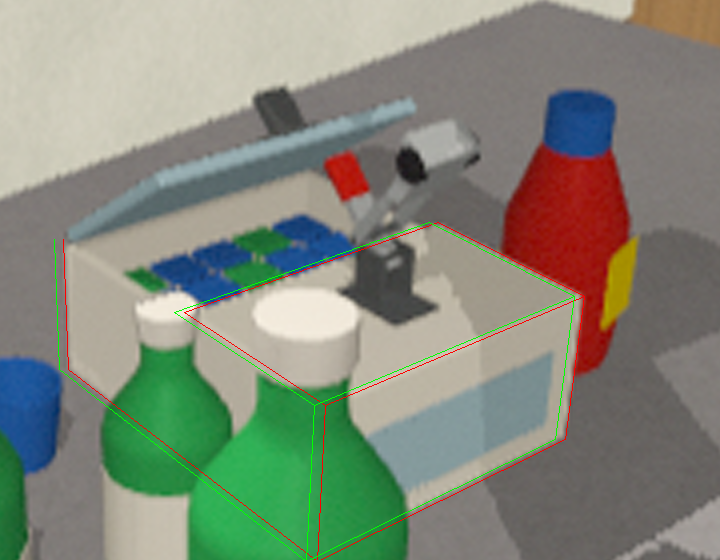

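View pics/crop3.png

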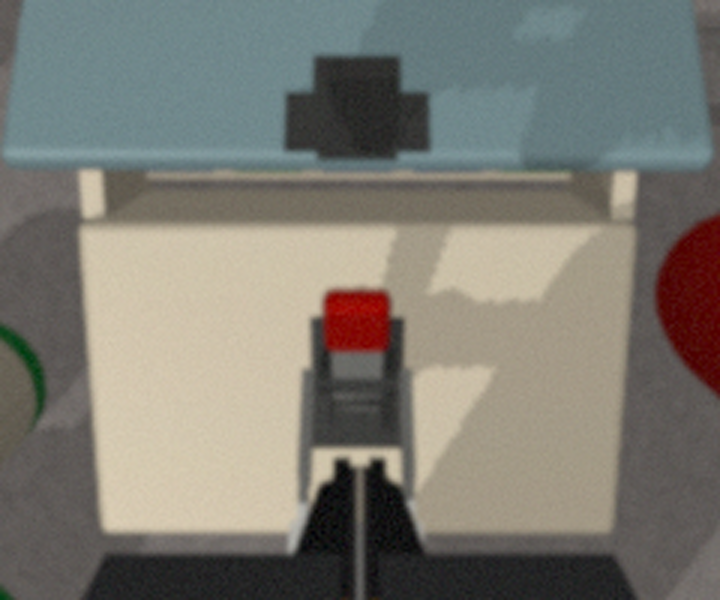

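```bash
sed -i 's/^YAW=.*/YAW=-0.137; O=np.array([569.5,-41.0,0.])/' h.py
cat > go.py <<'E'
# usage: go.py "x y z" ... : TCP targets in box frame
from h import *; from cell import *; import sys
s=state(); print("box tcp",wB(s["eef_pos"]).round(1),"yawerr",round(s["tcp_rot"][2]-YAW,4),"F",s["ft_force"].round(1),"op",round(s["opening"],3),"t",s["t"])
for a in sys.argv[1:]:
    print(a,delta(Bw([float(v) for v in a.split()]),s,YAW))
E
python3 go.py "60 0 480" "60 0 330" "60 0 300"
python3 - <<'E'
from h import *
p,d,K,R,t=load("side",1); W=cloud(d,K,R,t)
for u,v in [(362,171),(363,170),(361,172),(370,163),(372,169),(346,173),(347,177)]: print((u,v),wB(W[v,u]).round(1),p[v,u])
E
```

```text
box tcp [-28.8  -2.8 479.8] yawerr 0.0027 F [ 0.5 -0.2  0.5] op 0.003 t 1.85
60 0 480 (array([ 8.89, -0.26, -0.03]), np.float64(0.15357407422816743))
60 0 330 (array([ 8.9 , -0.24, 14.97]), np.float64(0.15357407422816743))
60 0 300 (array([ 8.9 , -0.24, 17.97]), np.float64(0.15357407422816743))
(362, 171) [-96.6  22.  203.7] [30 29 35]
(363, 170) [-98.4  21.2 206.4] [31 28 30]
(361, 172) [-93.3  21.5 200.1] [30 26 28]
(370, 163) [-95.6  -1.  215.9] [168 172 172]
(372, 169) [-106.7    3.1  207. ] [154 158 158]
(346, 173) [-27.5   3.6 169.3] [ 11  25 180]
(347, 177) [-32.8   4.7 161.6] [ 15  24 181]
```

Request:
step_arm --rows '[{"delta_pos":[4.5,-0.1,0],"spin":0.2},{"delta_pos":[8.9,-0.2,1],"spin":0.2},{"delta_pos":[8.9,-0.2,5],"spin":0.2},{"delta_pos":[8.9,-0.2,9],"spin":0.2},{"delta_pos":[8.9,-0.2,12.5],"spin":0.2}]'

```text
t: 2.35
eef_pos: [628.2, -51.1, 352.9]
tcp_rot: [-3.141, 0.002, -0.139]
ft_force: [0.1, 1.4, 0.1]
opening: 0.008
```

```bash
python3 go.py "60 0 290" "60 0 286"
```

```text
box tcp [ 59.5  -2.  352.9] yawerr -0.0022 F [0.1 1.4 0.1] op 0.008 t 2.35
60 0 290 (array([ 0.06, -0.19,  6.29]), np.float64(-0.1285273902734934))
60 0 286 (array([ 0.06, -0.19,  6.69]), np.float64(-0.1285273902734934))
```

Request:
step_arm --rows '[{"delta_pos":[0,-0.1,1.3],"spin":0},{"delta_pos":[0,-0.1,2.6],"spin":0},{"delta_pos":[0,-0.1,3.9],"spin":0},{"delta_pos":[0,-0.1,5.0],"spin":0},{"delta_pos":[0,-0.1,5.8],"spin":0}]'

```text
t: 2.85
eef_pos: [628.0, -50.2, 294.3]
tcp_rot: [-3.141, 0.002, -0.139]
ft_force: [-2.8, 0.2, 2.5]
opening: 0.005
```

Request:
step_arm --rows '[{"delta_pos":[0,0,0.3],"spin":0},{"delta_pos":[0,0,0.6],"spin":0},{"delta_pos":[0,0,0.8],"spin":0},{"delta_pos":[0,0,0.8],"spin":0}]'

```text
t: 3.25
eef_pos: [627.6, -50.1, 290.1]
tcp_rot: [-3.141, 0.001, -0.139]
ft_force: [-15.3, 0.5, 35.5]
opening: 0.007
```

```bash
python3 go.py "60 0 290"; python3 look.py 3 side scene
python3 - <<'E'
import cv2
p=cv2.imread("pics/side3.png");cv2.imwrite("pics/c4.png",cv2.resize(p[90:270,240:440],None,fx=3.3,fy=3.3))
E
```

```text
box tcp [ 58.8  -1.1 290.1] yawerr -0.002 F [-15.3   0.5  35.5] op 0.007 t 3.25
60 0 290 (array([ 0.12, -0.11,  0.01]), np.float64(-0.11538635924972492))
```

View pics/c4.png

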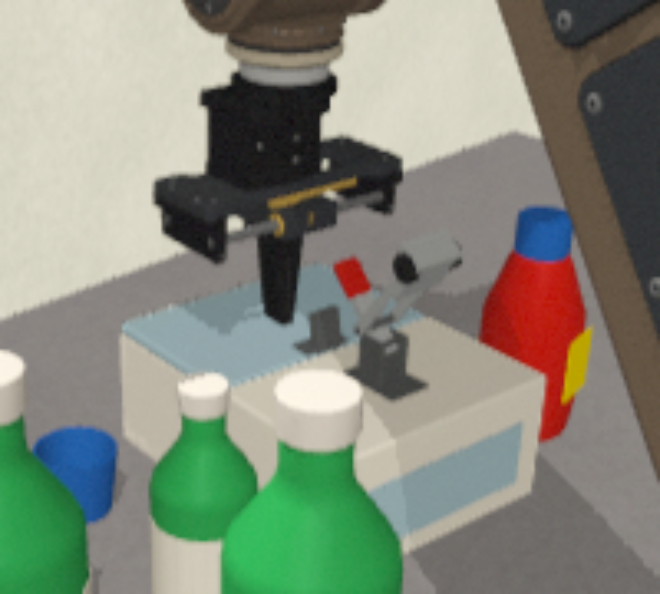

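Request:
step_arm --rows '[{"delta_pos":[0,0,-3],"spin":0},{"delta_pos":[0,0,-7.5],"spin":0},{"delta_pos":[0,0,-12],"spin":0},{"delta_pos":[-3,0,-15],"spin":0},{"delta_pos":[-6.5,0,-15.5],"spin":0}]' --jaw 0.75

```text
t: 3.85
eef_pos: [563.0, -41.0, 448.7]
tcp_rot: [3.142, -0.007, -0.139]
ft_force: [-0.2, -0.5, 0.2]
opening: 0.372
```

```bash
python3 go.py "-98 0 445" "-98 0 371"; python3 look.py 4 wrist
```

```text
box tcp [ -6.5  -0.9 448.7] yawerr -0.0018 F [-0.2 -0.5  0.2] op 0.372 t 3.85
-98 0 445 (array([-9.15, -0.08,  0.31]), np.float64(-0.10562304584888033))
-98 0 371 (array([-9.2 , -0.08,  7.71]), np.float64(-0.10562304584888033))
```

View pics/wrist4.png

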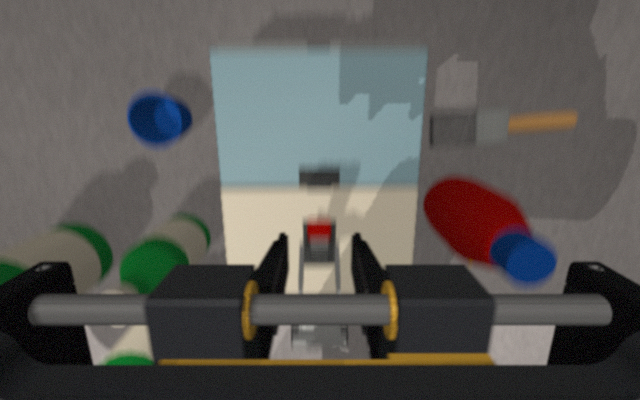

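Request:
step_arm --rows '[{"delta_pos":[-4.5,-0.1,0.2],"spin":0},{"delta_pos":[-9.1,-0.1,0.3],"spin":0},{"delta_pos":[-9.1,-0.1,0.3],"spin":0},{"delta_pos":[-9.1,-0.1,0.3],"spin":0}]'

```text
t: 4.3
eef_pos: [468.2, -26.4, 445.7]
tcp_rot: [-3.142, -0.005, -0.138]
ft_force: [0.0, -0.1, -0.7]
opening: 0.725
```

```bash
python3 go.py "-98 0 445" "-98 0 371"; python3 look.py 5 wrist side;  python3 - <<'E'
import cv2
p=cv2.imread("pics/side5.png");cv2.imwrite("pics/c5.png",cv2.resize(p[90:270,240:440],None,fx=3.3,fy=3.3))
E
```

```text
box tcp [-102.4    0.7  445.7] yawerr -0.0012 F [ 0.  -0.1 -0.7] op 0.725 t 4.3
-98 0 445 (array([0.44, 0.07, 0.07]), np.float64(-0.06744072730084885))
-98 0 371 (array([0.41, 0.07, 7.47]), np.float64(-0.06744072730084885))
```

View pics/wrist5.png

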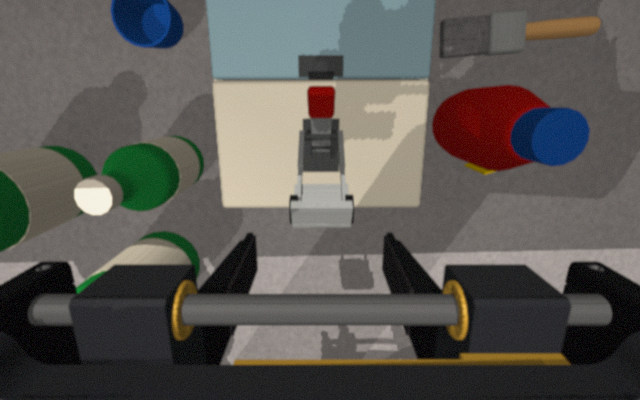

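View pics/c5.png

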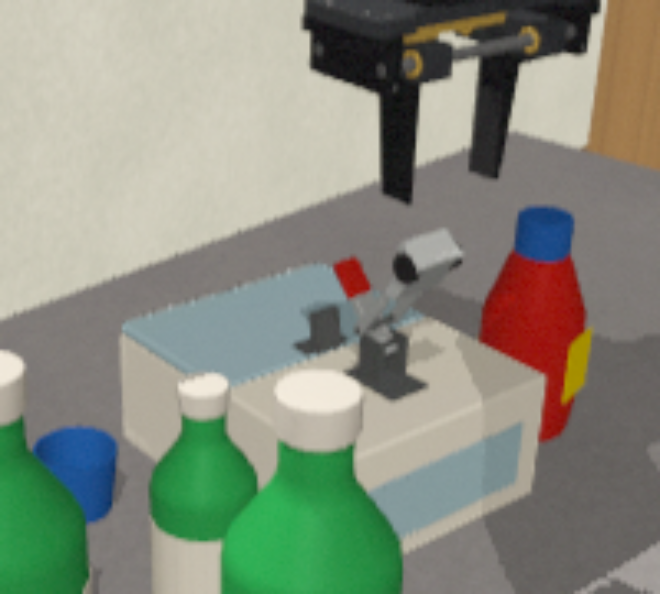

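Run:
```python
from h import *
p,d,K,R,t=load("wrist",5); W=cloud(d,K,R,t)
for u,v in [(321,190),(321,205),(321,218),(294,207),(350,207),(321,102),(321,92),(321,66)]: print((u,v),wB(W[v,u]).round(1),p[v,u])
p,d,K,R,t=load("side",5); W=cloud(d,K,R,t)
b=p.astype(int).max(-1); 
for v in range(163,178):
  for u in range(357,372):
    if b[v,u]<55: print((u,v),wB(W[v,u]).round(0),end=" ")
```

```text
(321, 190) [-84.9  -1.2 185.4] [167 174 172]
(321, 205) [-86.7  -1.1 217.6] [171 176 177]
(321, 218) [-96.7  -1.1 214.2] [134 136 138]
(294, 207) [-87.5  16.3 219.1] [154 161 163]
(350, 207) [-87.5 -19.6 219.4] [164 168 171]
(321, 102) [-22.7  -1.3 172.5] [ 0  0 99]
(321, 92) [-16.   -1.3 177.9] [  8   8 131]
(321, 66) [  5.6  -1.5 130.7] [63 63 67]
(362, 167) [-94.  20. 211.] (360, 168) [-87.  19. 206.] (361, 168) [-90.  19. 207.] (362, 168) [-93.  19. 209.] (363, 168) [-99.  22. 211.] (360, 169) [-89.  21. 206.] (361, 169) [-92.  21. 206.] (362, 169) [-636.  564.  535.] (363, 169) [-95.  18. 206.] (364, 169) [-100.   20.  209.] (359, 170) [-87.  22. 203.] (360, 170) [-90.  21. 203.] (361, 170) [-92.  21. 204.] (362, 170) [-97.  23. 206.] (363, 170) [-98.  20. 206.] (364, 170) [-102.   22.  208.] (360, 171) [-89.  21. 201.] (361, 171) [-92.  20. 202.] (362, 171) [-95.  21. 203.] (363, 171) [-99.  22. 205.] (364, 171) [-101.   21.  205.] (365, 171) [-104.   21.  206.] (360, 172) [-89.  20. 198.] (361, 172) [-91.  19. 199.] (362, 172) [-97.  22. 201.] (363, 172) [-98.  20. 201.] (364, 172) [-103.   22.  204.] (365, 172) [-107.   24.  206.] (360, 173) [-91.  22. 197.] (361, 173) [-90.  18. 196.] (362, 173) [-95.  20. 198.] (363, 173) [-99.  21. 199.] (364, 173) [-101.   20.  200.] (365, 173) [-103.   19.  200.] (361, 174) [-94.  22. 196.] (362, 174) [-97.  21. 197.] (363, 174) [-99.  21. 197.] (364, 174) [-102.   21.  199.] (365, 174) [-104.   20.  199.] (366, 174) [-99.  12. 195.] (363, 175) [-97.  19. 194.]
```

```bash
python3 go.py "-96 -0.5 377"
```

```text
box tcp [-101.2    0.5  445.2] yawerr -0.0013 F [-0.1  0.7 -0.1] op 0.743 t 4.4
-96 -0.5 377 (array([0.49, 0.1 , 6.82]), np.float64(-0.07448726194521905))
```

Request:
step_arm --rows '[{"delta_pos":[0.3,0.1,1.5],"spin":0},{"delta_pos":[0.5,0.1,3.5],"spin":0},{"delta_pos":[0.5,0.1,5.5],"spin":0},{"delta_pos":[0.5,0.1,6.8],"spin":0},{"delta_pos":[0.5,0.1,6.8],"spin":0}]'

```text
t: 4.9
eef_pos: [475.2, -28.6, 375.5]
tcp_rot: [-3.141, -0.001, -0.138]
ft_force: [-0.4, -0.3, 0.4]
opening: 0.75
```

```bash
python3 go.py "-96 -0.5 377";python3 look.py 6 side;  python3 - <<'E'
import cv2
p=cv2.imread("pics/side6.png");cv2.imwrite("pics/c6.png",cv2.resize(p[90:270,260:440],None,fx=3.3,fy=3.3))
E
```

```text
box tcp [-95.1  -0.6 375.5] yawerr -0.0015 F [-0.4 -0.3  0.4] op 0.75 t 4.9
-96 -0.5 377 (array([-0.09, -0.01, -0.15]), np.float64(-0.08315721304381671))
```

View pics/c6.png

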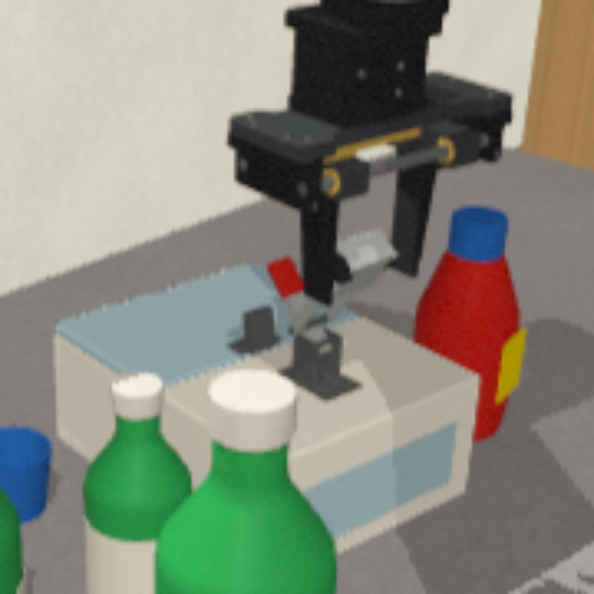

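Request:
step_arm --rows '[{"delta_pos":[-0.1,0,-0.1],"spin":0},{"delta_pos":[-0.1,0,-0.1],"spin":0},{"delta_pos":[-0.1,0,-0.1],"spin":0},{"delta_pos":[-0.1,0,-0.1],"spin":0},{"delta_pos":[-0.1,0,-0.1],"spin":0}]' --jaw 0.35

```text
t: 5.45
eef_pos: [474.3, -28.4, 377.9]
tcp_rot: [-3.141, -0.003, -0.138]
ft_force: [-1.0, 0.5, 1.5]
opening: 0.448
```

```bash
cat > arc.py <<'E'
from h import *; from cell import *; import sys
# arc.py pinx pinz r phi...
px,pz,dz=map(float,sys.argv[1:4]); s=state()
b=wB(s["eef_pos"]); g=b-[0,0,dz]; print("grip",g.round(1),"r",np.hypot(g[0]-px,g[2]-pz),"phi",np.arctan2(g[2]-pz,g[0]-px),"F",s["ft_force"].round(1),"op",s["opening"],s["t"],"yawerr",s["tcp_rot"][2]-YAW)
for a in sys.argv[4:]:
    a=float(a); T=[px+76*np.cos(a),-0.5,pz+76*np.sin(a)+dz]; print(a,np.round(T,1),delta(Bw(T),s)[0])
E
python3 arc.py -50.2 139.9 176 2.1 1.95 1.8 1.65 1.5
```

```text
grip [-96.   -0.5 201.9] r 77.07660390455509 phi 2.207879152587107 F [-1.   0.5  1.5] op 0.4483318878137879 5.45 yawerr -0.0013238316545103324
2.1 [-88.6  -0.5 381.5] [ 0.75 -0.   -0.36]
1.95 [-78.3  -0.5 386.5] [ 1.77 -0.   -0.86]
1.8 [-67.5  -0.5 389.9] [ 2.86 -0.01 -1.2 ]
1.65 [-56.2  -0.5 391.7] [ 3.99 -0.01 -1.37]
1.5 [-44.8  -0.5 391.7] [ 5.13 -0.01 -1.37]
```

Request:
step_arm --rows '[{"delta_pos":[0.7,0,-0.4],"spin":0},{"delta_pos":[1.7,0,-0.9],"spin":0},{"delta_pos":[2.8,0,-1.3],"spin":0},{"delta_pos":[2.8,0,-1.3],"spin":0}]'

```text
t: 5.85
eef_pos: [503.5, -32.5, 391.3]
tcp_rot: [-3.141, -0.005, -0.138]
ft_force: [0.6, 0.8, -1.0]
opening: 0.449
```

```bash
python3 arc.py -50.2 139.9 177 1.65 1.5 1.35 1.2 1.05; python3 look.py 7 side;  python3 - <<'E'
import cv2
p=cv2.imread("pics/side7.png");cv2.imwrite("pics/c7.png",cv2.resize(p[90:270,260:440],None,fx=3.3,fy=3.3))
E
```

```text
grip [-66.6  -0.6 214.3] r 76.22540606014105 phi 1.7872037534237433 F [ 0.6  0.8 -1. ] op 0.4490966102335149 5.85 yawerr -0.0014250813554965713
1.65 [-56.2  -0.5 392.7] [ 1.04 -0.01 -0.13]
1.5 [-44.8  -0.5 392.7] [ 2.17 -0.01 -0.13]
1.35 [-33.6  -0.5 391.1] [ 3.3  -0.01  0.04]
1.2 [-22.7  -0.5 387.7] [ 4.39 -0.02  0.38]
1.05 [-12.4  -0.5 382.8] [ 5.41 -0.02  0.88]
```

View pics/c7.png

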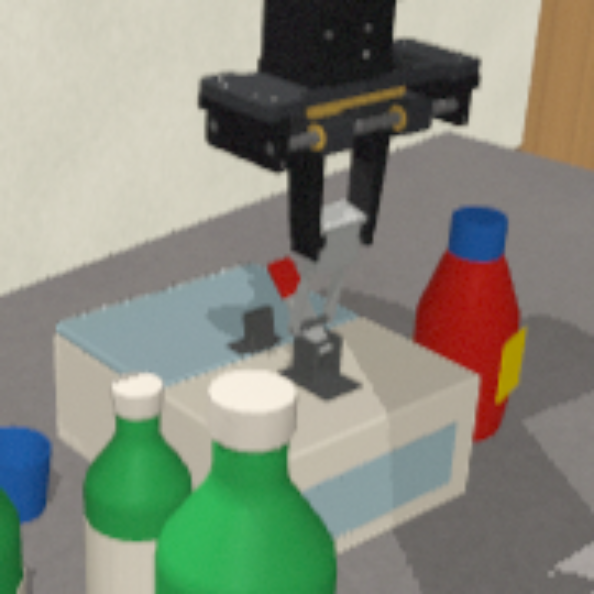

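The claw turns between the fingers and the lever has not moved. Next, the rest of the arc.

Request:
step_arm --rows '[{"delta_pos":[1.0,0,-0.1],"spin":0},{"delta_pos":[2.2,0,-0.1],"spin":0},{"delta_pos":[3.3,0,0],"spin":0},{"delta_pos":[4.4,0,0.4],"spin":0},{"delta_pos":[5.4,0,0.9],"spin":0}]'

```text
t: 6.4
eef_pos: [558.0, -40.0, 382.7]
tcp_rot: [-3.141, -0.008, -0.138]
ft_force: [-2.3, 1.5, 5.0]
opening: 0.454
```

```bash
python3 arc.py -50.2 139.9 177 1.05 0.9 0.75 0.6 0.45 0.3
```

```text
grip [-11.6  -0.6 205.7] r 76.27849540615857 phi 1.0397542135175133 F [-2.3  1.5  5. ] op 0.45413178192306236 6.4 yawerr -0.0014004376523171214
1.05 [-12.4  -0.5 382.8] [-0.08 -0.01 -0.02]
0.9 [ -3.   -0.5 376.4] [ 0.86 -0.01  0.63]
0.75 [  5.4  -0.5 368.7] [ 1.69 -0.01  1.41]
0.6 [ 12.5  -0.5 359.8] [ 2.39 -0.01  2.3 ]
0.45 [ 18.2  -0.5 350. ] [ 2.96 -0.02  3.29]
0.3 [ 22.4  -0.5 339.4] [ 3.36 -0.02  4.36]
```

```bash
python3 look.py 8 side;  python3 - <<'E'
import cv2
p=cv2.imread("pics/side8.png");cv2.imwrite("pics/c8.png",cv2.resize(p[90:270,260:440],None,fx=3.3,fy=3.3))
E
```

```text
(no output)
```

View pics/c8.png

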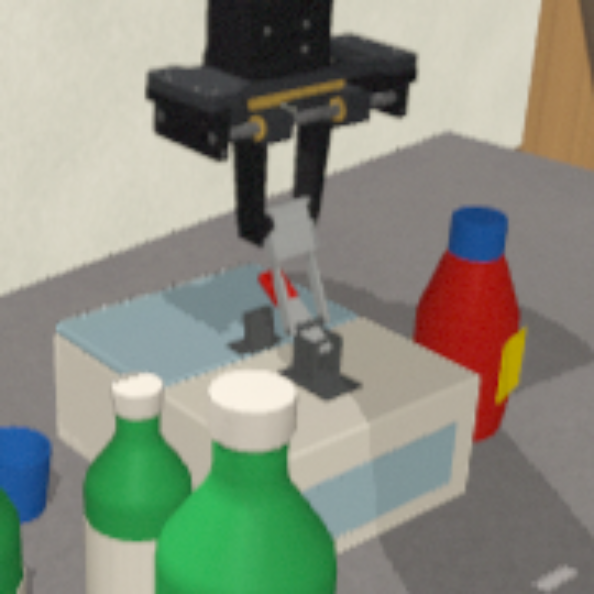

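```bash
cat > lev.py <<'E'
from h import *; import sys
p,d,K,R,t=load("side",sys.argv[1]); W=cloud(d,K,R,t).reshape(-1,3); b=p.reshape(-1,3).astype(int)
w=(W-O)@np.array([[np.cos(YAW),-np.sin(YAW),0],[np.sin(YAW),np.cos(YAW),0],[0,0,1]])
m=(b[:,2]>100)&(b[:,1]<60)&(b[:,0]<60)&(abs(w[:,1])<40)&(abs(w[:,0])<130)
q=w[m];c=np.median(q,0); print(len(q),c.round(1),q.min(0).round(0),q.max(0).round(0),"lever~",np.pi-np.arctan2(c[2]-126,c[0]+58))
E
python3 lev.py 5; python3 lev.py 7; python3 lev.py 8
```

```text
81 [-27.6   3.4 167.7] [-37.  -8. 157.] [-15.  10. 178.] lever~ 2.2013836612100848
74 [-26.3   4.1 168.1] [-36.  -9. 157.] [-16.  11. 178.] lever~ 2.2170173964546893
29 [-18.5   8.  156.4] [-30.  -8. 150.] [ -7.  18. 171.] lever~ 2.485425220081898
```

```bash
python3 arc.py -46.5 137.2 177 0.95 0.8 0.65 0.5 0.35 0.2 0.05 -.1
```

```text
grip [-10.5  -0.7 204.9] r 76.66563614328997 phi 1.0824960218983999 F [1.2 1.7 7.5] op 0.4522419420691586 6.45 yawerr -0.0016439745667944372
0.95 [ -2.3  -0.5 376. ] [ 0.82 -0.02  0.6 ]
0.8 [  6.4  -0.5 368.7] [ 1.69 -0.02  1.33]
0.65 [ 14.   -0.5 360.2] [ 2.44 -0.02  2.19]
0.5 [ 20.2  -0.5 350.6] [ 3.05 -0.02  3.15]
0.35 [ 24.9  -0.5 340.3] [ 3.51 -0.03  4.19]
0.2 [ 28.   -0.5 329.3] [ 3.81 -0.03  5.29]
0.05 [ 29.4  -0.5 318. ] [ 3.94 -0.03  6.42]
-0.1 [ 29.1  -0.5 306.6] [ 3.91 -0.02  7.56]
```

Request:
step_arm --rows '[{"delta_pos":[0.8,0,0.6],"spin":0},{"delta_pos":[1.7,0,1.3],"spin":0},{"delta_pos":[2.4,0,2.2],"spin":0},{"delta_pos":[3.0,0,3.1],"spin":0},{"delta_pos":[3.5,0,4.2],"spin":0}]'

```text
t: 6.95
eef_pos: [595.5, -45.3, 340.5]
tcp_rot: [-3.141, -0.013, -0.139]
ft_force: [2.0, 0.7, 4.4]
opening: 0.451
```

```bash
python3 arc.py -46.5 137.2 177 0.35 0.2 0.05 -.1 -.15; python3 look.py 9 side;  python3 lev.py 9
python3 - <<'E'
import cv2
p=cv2.imread("pics/side9.png");cv2.imwrite("pics/c9.png",cv2.resize(p[90:270,260:440],None,fx=3.3,fy=3.3))
E
```

```text
grip [ 26.4  -0.7 163.5] r 77.50266593786365 phi 0.3466192226692951 F [2.  0.7 4.4] op 0.4508765728249849 6.95 yawerr -0.0018353105583772678
0.35 [ 24.9  -0.5 340.3] [-0.15 -0.02  0.02]
0.2 [ 28.   -0.5 329.3] [ 0.14 -0.02  1.12]
0.05 [ 29.4  -0.5 318. ] [ 0.27 -0.02  2.26]
-0.1 [ 29.1  -0.5 306.6] [ 0.23 -0.02  3.39]
-0.15 [ 28.6  -0.5 302.8] [ 0.18 -0.02  3.77]
67 [-16.8   2.7 157.4] [-28.  -8. 150.] [ -5.  11. 163.] lever~ 2.4903478522856157
```

View pics/c9.png

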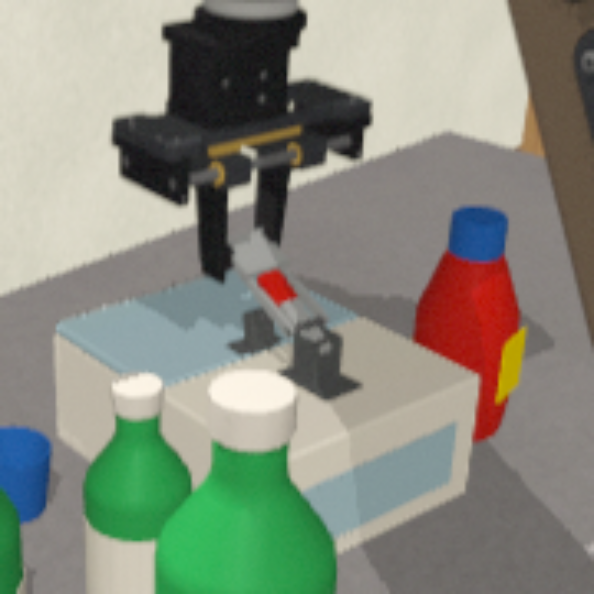

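Request:
step_arm --rows '[{"delta_pos":[0.1,0,0.8],"spin":0},{"delta_pos":[0.2,0,1.6],"spin":0},{"delta_pos":[0.2,0,2.3],"spin":0},{"delta_pos":[0.2,0,3.0],"spin":0},{"delta_pos":[0.2,0,3.4],"spin":0}]'

```text
t: 7.5
eef_pos: [599.6, -45.9, 304.7]
tcp_rot: [-3.141, -0.016, -0.139]
ft_force: [4.8, 2.0, 3.8]
opening: 0.448
```

```bash
python3 arc.py -46.5 137.2 177 -.15 -.2; python3 look.py 10 side;  python3 lev.py 10
python3 - <<'E'
import cv2
p=cv2.imread("pics/side10.png");cv2.imwrite("pics/c10.png",cv2.resize(p[130:250,270:410],None,fx=5,fy=5,interpolation=cv2.INTER_CUBIC))
E
```

```text
grip [ 30.5  -0.8 127.7] r 77.61870867879993 phi -0.12273960979171525 F [4.8 2.  3.8] op 0.4478010442729084 7.5 yawerr -0.002147770792391812
-0.15 [ 28.6  -0.5 302.8] [-0.19 -0.03  0.18]
-0.2 [ 28.   -0.5 299.1] [-0.26 -0.03  0.56]
76 [-17.2   3.6 157.2] [-28.  -9. 141.] [  2.  11. 165.] lever~ 2.489000063032421
```

View pics/c10.png

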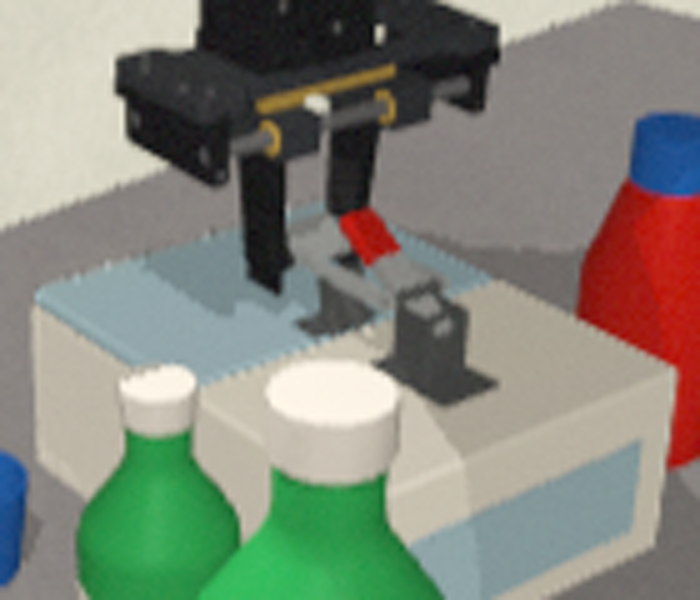

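Request:
step_arm --rows '[{"delta_pos":[-0.1,0,0.2],"spin":0},{"delta_pos":[-0.2,0,0.4],"spin":0},{"delta_pos":[-0.2,0,0.4],"spin":0}]'

```text
t: 7.85
eef_pos: [598.6, -45.8, 300.1]
tcp_rot: [-3.141, -0.02, -0.139]
ft_force: [7.1, 0.3, 1.2]
opening: 0.447
```

Request:
step_arm --rows '[{"delta_pos":[0,0,0],"spin":0},{"delta_pos":[0,0,0],"spin":0},{"delta_pos":[0,0,0],"spin":0},{"delta_pos":[0,0,0],"spin":0},{"delta_pos":[0,0,0],"spin":0}]' --jaw 0.7

```text
t: 8.35
eef_pos: [598.5, -45.8, 300.1]
tcp_rot: [-3.141, -0.019, -0.139]
ft_force: [0.6, 0.3, 1.0]
opening: 0.696
```

```bash
python3 arc.py -46.5 137.2 177 -.15 -.2; python3 look.py 11 side wrist;  python3 lev.py 11
python3 - <<'E'
import cv2
p=cv2.imread("pics/side11.png");cv2.imwrite("pics/c11.png",cv2.resize(p[130:250,270:410],None,fx=5,fy=5,interpolation=cv2.INTER_CUBIC))
E
```

```text
grip [ 29.4  -0.8 123.1] r 77.20521777085277 phi -0.18413498433756068 F [0.6 0.3 1. ] op 0.6963787270376838 8.35 yawerr -0.0023279009139431928
-0.15 [ 28.6  -0.5 302.8] [-0.07 -0.03 -0.28]
-0.2 [ 28.   -0.5 299.1] [-0.14 -0.03  0.09]
76 [-16.4   3.4 157.6] [-30. -17. 133.] [ 15.  10. 165.] lever~ 2.4925550000351713
```

View pics/c11.png

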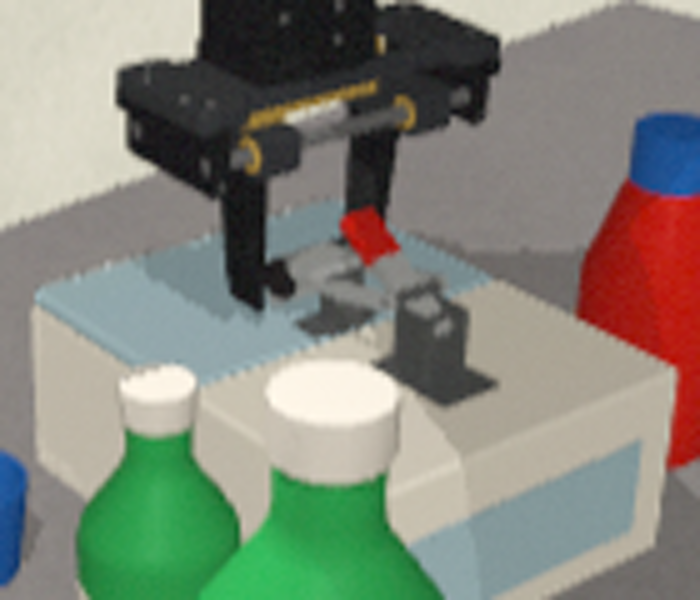

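View pics/wrist11.png

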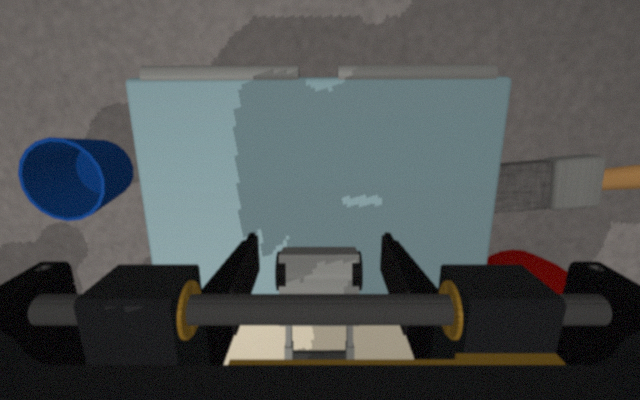

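Request:
step_arm --rows '[{"delta_pos":[0,0,-2.5],"spin":0},{"delta_pos":[0,0,-6],"spin":0},{"delta_pos":[0,0,-9],"spin":0},{"delta_pos":[0,0,-9],"spin":0}]'

```text
t: 8.85
eef_pos: [597.0, -45.6, 394.1]
tcp_rot: [-3.141, -0.026, -0.139]
ft_force: [0.5, -0.7, -0.5]
opening: 0.697
```

Request:
step_arm --rows '[{"delta_pos":[0,0,0],"spin":0},{"delta_pos":[0,0,0],"spin":0},{"delta_pos":[0,0,0],"spin":0},{"delta_pos":[0,0,0],"spin":0},{"delta_pos":[0,0,0],"spin":0}]' --jaw 0

```text
t: 9.35
eef_pos: [597.0, -45.6, 393.5]
tcp_rot: [-3.141, -0.025, -0.139]
ft_force: [0.9, 0.1, 0.1]
opening: 0.337
```

Request:
step_arm --rows '[{"delta_pos":[0,0,0],"spin":0},{"delta_pos":[0,0,0],"spin":0},{"delta_pos":[0,0,0],"spin":0}]'

```text
t: 9.65
eef_pos: [597.1, -45.6, 393.4]
tcp_rot: [-3.141, -0.025, -0.139]
ft_force: [-0.3, 0.4, 1.0]
opening: 0.083
```

```bash
python3 go.py "22 0 342" "10 0 342"; python3 look.py 12 side wrist scene;  python3 lev.py 12
python3 - <<'E'
import cv2,numpy as np
p=cv2.imread("pics/side12.png");q=cv2.imread("pics/wrist12.png")
cv2.imwrite("pics/c12.png",np.hstack([cv2.resize(p[130:250,280:400],(400,400),interpolation=cv2.INTER_CUBIC),cv2.resize(q[150:350,220:420],(400,400),interpolation=cv2.INTER_CUBIC)]))
E
```

```text
box tcp [ 27.9  -0.8 393.4] yawerr -0.0023 F [-0.3  0.4  1. ] op 0.083 t 9.65
22 0 342 (array([-0.72, -0.08,  5.12]), np.float64(-0.1293368376002076))
10 0 342 (array([-1.92, -0.08,  5.09]), np.float64(-0.1293368376002076))
71 [-18.    3.9 156.7] [-29.  -9. 147.] [ -4.  10. 164.] lever~ 2.487072235678401
```

View pics/c12.png

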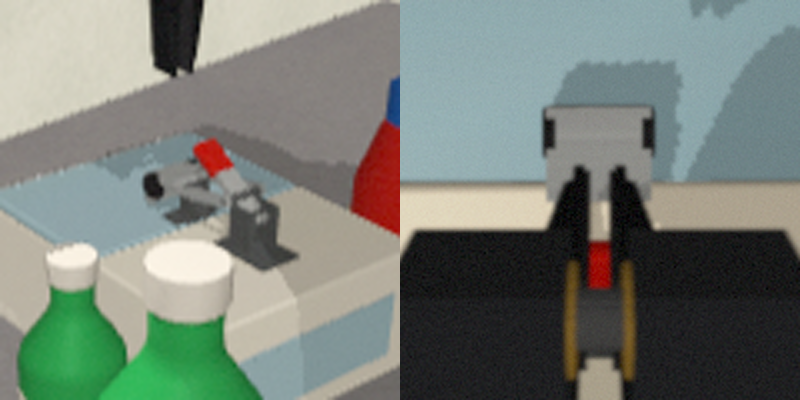

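```bash
cat > tip.py <<'E'
from h import *; from cell import *; import sys
s=state(); R=Rrpy(s["tcp_rot"]); off=R[:,2]*190
print("tip box",wB(s["eef_pos"]+off).round(1),"rot",s["tcp_rot"].round(3),"F",s["ft_force"].round(1),"op",round(s["opening"],3),"t",round(s["t"],2))
for a in sys.argv[1:]:
    print(a,delta(Bw([float(v) for v in a.split()])-off,s,YAW)[0])
E
python3 tip.py "25 0 190" "24 0 153"
python3 - <<'E'
from h import *
p,d,K,R,t=load("scene",12); W=cloud(d,K,R,t)
b=p.astype(int); w=(W.reshape(-1,3)-O)@np.array([[np.cos(YAW),-np.sin(YAW),0],[np.sin(YAW),np.cos(YAW),0],[0,0,1]])
m=(b.reshape(-1,3)[:,2]>90)&(b.reshape(-1,3)[:,1]<60)&(abs(w[:,1])<40)&(abs(w[:,0])<130)
q=w[m];print(len(q),np.median(q,0),q.min(0),q.max(0))
E
```

```text
tip box [ 32.7  -0.8 203.6] rot [-3.141 -0.025 -0.139] F [ 0.3 -0.7 -0.3] op 0.012 t 9.8
25 0 190 [-0.81 -0.08  1.34]
24 0 153 [-1.   -0.08  5.03]
13 [ -4.7560379   -7.6267257  161.49573784] [-42.63080226 -22.38856093 103.33226401] [ 67.16004889  -4.05421449 289.62561133]
```

Request:
step_arm --rows '[{"delta_pos":[-0.8,-0.1,1.3],"spin":0},{"delta_pos":[-1.0,-0.1,3.5],"spin":0},{"delta_pos":[-1.0,-0.1,5.0],"spin":0},{"delta_pos":[-1.0,-0.1,5.0],"spin":0}]'

```text
t: 10.2
eef_pos: [588.3, -43.4, 341.6]
tcp_rot: [-3.141, -0.022, -0.139]
ft_force: [0.1, -0.1, 0.4]
opening: 0.005
```

```bash
python3 tip.py "14 0 153" "4 0 153" "-6 0 155" "-16 0 158" "-26 0 161" ; python3 look.py 13 side;  python3 - <<'E'
import cv2,numpy as np
p=cv2.imread("pics/side13.png")
cv2.imwrite("pics/c13.png",cv2.resize(p[130:250,280:400],(600,600),interpolation=cv2.INTER_CUBIC))
E
```

```text
tip box [ 23.1   0.3 151.7] rot [-3.141 -0.022 -0.139] F [ 0.1 -0.1  0.4] op 0.005 t 10.2
14 0 153 [-0.91  0.03 -0.15]
4 0 153 [-1.91  0.03 -0.18]
-6 0 155 [-2.9   0.03 -0.4 ]
-16 0 158 [-3.9   0.03 -0.72]
-26 0 161 [-4.89  0.04 -1.04]
```

View pics/c13.png

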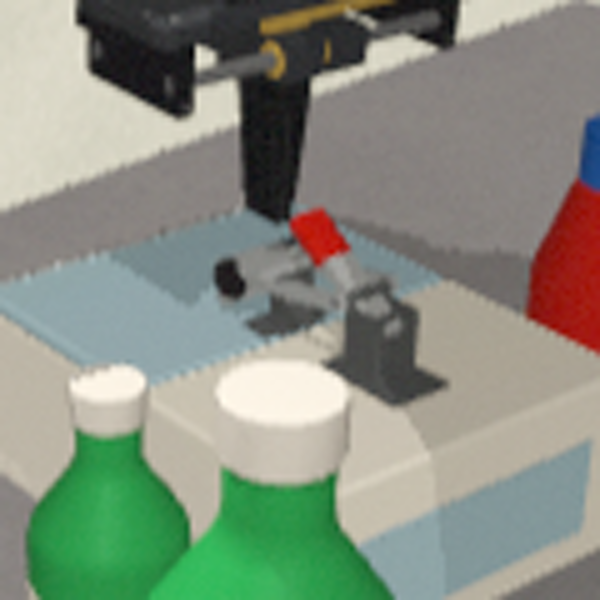

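Request:
step_arm --rows '[{"delta_pos":[-0.9,0,0],"spin":0},{"delta_pos":[-1.9,0,0],"spin":0},{"delta_pos":[-2.9,0,-0.3],"spin":0},{"delta_pos":[-3.9,0,-0.7],"spin":0},{"delta_pos":[-3.9,0,-0.7],"spin":0}]'

```text
t: 10.75
eef_pos: [554.5, -38.9, 358.0]
tcp_rot: [3.141, -0.059, -0.14]
ft_force: [28.4, -4.3, 27.7]
opening: 0.004
```

```bash
python3 tip.py "-26 0 161" "-36 0 165" "-46 0 168" "-54 0 172"; python3 look.py 14 side;  python3 lev.py 14
python3 - <<'E'
import cv2,numpy as np
p=cv2.imread("pics/side14.png")
cv2.imwrite("pics/c14.png",cv2.resize(p[130:250,280:400],(600,600),interpolation=cv2.INTER_CUBIC))
E
```

```text
tip box [ -4.1  -0.2 168.3] rot [ 3.141 -0.059 -0.14 ] F [28.4 -4.3 27.7] op 0.004 t 10.75
-26 0 161 [-2.23 -0.01  0.6 ]
-36 0 165 [-3.21 -0.01  0.14]
-46 0 168 [-4.19 -0.01 -0.22]
-54 0 172 [-4.96 -0.   -0.66]
85 [-30.1   3.3 170.6] [-39.  -7. 157.] [-19.  11. 180.] lever~ 2.128924141312692
```

View pics/c14.png

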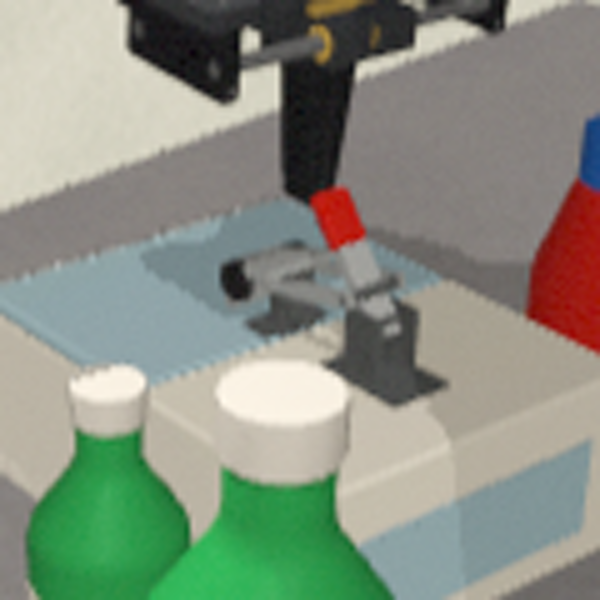

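Request:
step_arm --rows '[{"delta_pos":[1,0,-0.5],"spin":0},{"delta_pos":[2,0,-2.5],"spin":0},{"delta_pos":[2,0,-5.5],"spin":0},{"delta_pos":[2,0,-6.5],"spin":0}]'

```text
t: 11.2
eef_pos: [569.8, -40.9, 426.5]
tcp_rot: [3.14, -0.06, -0.14]
ft_force: [-0.3, -0.1, -0.1]
opening: 0.002
```

```bash
python3 tip.py "-26 0 225" "-30 0 163"; python3 look.py 15 side wrist scene;  python3 lev.py 15
python3 - <<'E'
import cv2,numpy as np
p=cv2.imread("pics/side15.png");q=cv2.imread("pics/wrist15.png");r=cv2.imread("pics/scene15.png")
f=lambda a:cv2.resize(a,(390,390),interpolation=cv2.INTER_CUBIC)
cv2.imwrite("pics/c15.png",np.hstack([f(p[130:250,280:400]),f(r[130:250,230:350])]))
from h import *
p,d,K,R,t=load("side",15); W=cloud(d,K,R,t)
b=p.astype(int)
for v in range(165,185):
    for u in range(340,360):
        if b[v,u,2]>100 and b[v,u,1]<60: print((u,v),wB(W[v,u]).round(0),end=" ")
E
```

```text
tip box [ 1.170e+01 -2.000e-01  2.369e+02] rot [ 3.14 -0.06 -0.14] F [-0.3 -0.1 -0.1] op 0.002 t 11.2
-26 0 225 [-3.84 -0.01  0.96]
-30 0 163 [-4.61 -0.01  7.12]
80 [-30.6   3.  170.2] [-40.  -9. 158.] [-21.  10. 180.] lever~ 2.1258878850495275
(346, 168) [-22.  -0. 179.] (347, 168) [-26.  -0. 180.] (348, 168) [-27.  -2. 180.] (349, 168) [-26.  -7. 178.] (343, 169) [-21.   8. 178.] (344, 169) [-22.   6. 178.] (345, 169) [-25.   5. 179.] (346, 169) [-26.   3. 179.] (347, 169) [-27.   1. 179.] (348, 169) [-25.  -4. 177.] (349, 169) [-28.  -5. 177.] (350, 169) [-26.  -9. 175.] (343, 170) [-24.  10. 177.] (344, 170) [-27.  10. 178.] (345, 170) [-25.   5. 176.] (346, 170) [-27.   3. 176.] (347, 170) [-27.   1. 176.] (348, 170) [-29.  -1. 176.] (349, 170) [-28.  -5. 175.] (350, 170) [-28.  -8. 174.] (343, 171) [-24.  10. 175.] (344, 171) [-25.   8. 175.] (345, 171) [-27.   7. 175.] (346, 171) [-27.   4. 174.] (347, 171) [-29.   2. 174.] (348, 171) [-31.   1. 175.] (349, 171) [-27.  -6. 172.] (350, 171) [-29.  -7. 172.] (343, 172) [-24.  10. 172.] (344, 172) [-27.   9. 173.] (345, 172) [-29
[... 684 characters left out ...]
 (347, 175) [-32.   4. 166.] (348, 175) [-35.   4. 167.] (349, 175) [-33.  -1. 165.] (350, 175) [-35.  -3. 165.] (351, 175) [-35.  -5. 165.] (352, 175) [-38.  -6. 166.] (345, 176) [-32.  10. 165.] (346, 176) [-35.  10. 166.] (347, 176) [-36.   8. 166.] (348, 176) [-35.   4. 165.] (349, 176) [-36.   2. 164.] (350, 176) [-35.  -2. 163.] (351, 176) [-36.  -5. 163.] (352, 176) [-38.  -6. 163.] (345, 177) [-32.  10. 163.] (346, 177) [-34.   9. 163.] (347, 177) [-35.   7. 163.] (348, 177) [-36.   5. 163.] (349, 177) [-35.   1. 162.] (350, 177) [-36.  -1. 161.] (351, 177) [-37.  -4. 161.] (346, 178) [-34.   9. 161.] (347, 178) [-36.   7. 161.] (348, 178) [-40.   8. 163.] (347, 179) [-35.   7. 158.]
```

View pics/c15.png

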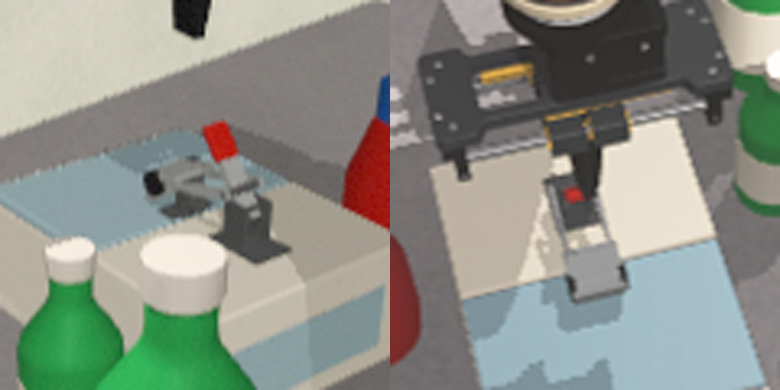

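View pics/wrist15.png

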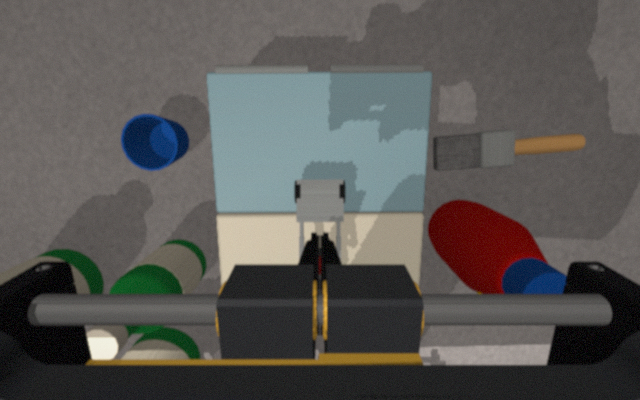

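Request:
step_arm --rows '[{"delta_pos":[-2.0,0,0],"spin":0},{"delta_pos":[-4.1,0,0.5],"spin":0},{"delta_pos":[-4.1,0,0.5],"spin":0},{"delta_pos":[-4.1,0,0.5],"spin":0},{"delta_pos":[-4.1,0,0.5],"spin":0}]' --jaw 0.45

```text
t: 11.85
eef_pos: [530.1, -35.4, 415.9]
tcp_rot: [3.141, -0.057, -0.14]
ft_force: [0.7, 0.6, 0.1]
opening: 0.368
```

```bash
python3 tip.py "-29 -0.5 195" "-29 -0.5 161"
```

```text
tip box [-2.910e+01 -1.000e-01  2.262e+02] rot [ 3.141 -0.057 -0.14 ] F [0.7 0.6 0.1] op 0.368 t 11.85
-29 -0.5 195 [-0.17  0.04  3.11]
-29 -0.5 161 [-0.36  0.03  6.51]
```

Request:
step_arm --rows '[{"delta_pos":[-0.1,0,1.5],"spin":0},{"delta_pos":[-0.2,0,3.1],"spin":0},{"delta_pos":[-0.3,0,5.0],"spin":0},{"delta_pos":[-0.4,0,6.5],"spin":0},{"delta_pos":[-0.4,0,6.5],"spin":0}]'

```text
t: 12.35
eef_pos: [530.0, -35.5, 348.9]
tcp_rot: [3.141, -0.053, -0.14]
ft_force: [-0.5, 0.1, 0.0]
opening: 0.454
```

```bash
python3 tip.py "-29 -0.5 161";  python3 look.py 16 side
python3 - <<'E'
import cv2
p=cv2.imread("pics/side16.png")
cv2.imwrite("pics/c16.png",cv2.resize(p[130:250,280:400],(600,600),interpolation=cv2.INTER_CUBIC))
E
```

```text
tip box [-29.7  -0.2 159.2] rot [ 3.141 -0.053 -0.14 ] F [-0.5  0.1  0. ] op 0.454 t 12.35
-29 -0.5 161 [ 0.08  0.03 -0.18]
```

View pics/c16.png

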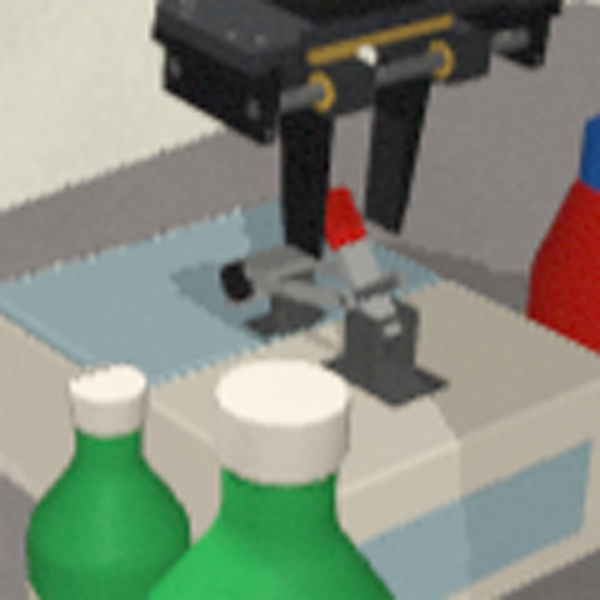

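Straddling the lever; now I close the jaws.

Request:
step_arm --rows '[{"delta_pos":[0.1,0,-0.2],"spin":0},{"delta_pos":[0.1,0,-0.2],"spin":0},{"delta_pos":[0.1,0,-0.2],"spin":0},{"delta_pos":[0.1,0,-0.2],"spin":0},{"delta_pos":[0.1,0,-0.2],"spin":0}]' --jaw 0.1

```text
t: 12.9
eef_pos: [531.2, -35.8, 352.6]
tcp_rot: [3.14, -0.056, -0.14]
ft_force: [0.0, -2.2, 3.8]
opening: 0.21
```

```bash
cat > larc.py <<'E'
from h import *; from cell import *; import sys
# grip point = point dt above tip along the tool; follow lever circle r=56 (current measured r printed)
dt=float(sys.argv[1]); s=state(); R=Rrpy(s["tcp_rot"]); off=R[:,2]*(190-dt)
g=wB(s["eef_pos"]+off); r=np.hypot(g[0]+58,g[2]-126)
print("grip",g.round(1),"r",r.round(1),"lever",np.pi-np.arctan2(g[2]-126,g[0]+58),"rot",s["tcp_rot"].round(3),"F",s["ft_force"].round(1),"op",round(s["opening"],3),round(s["t"],2))
for a in sys.argv[2:]:
    a=float(a); T=[-58-56*np.cos(a),-.4,126+56*np.sin(a)]
    print(a,delta(Bw(T)-off,s)[0])
E
python3 larc.py 12 2 1.85 1.7 1.55 1.4
```

```text
grip [-28.7  -0.3 174.9] r 57.0 lever 2.1109000727195255 rot [ 3.14  -0.056 -0.14 ] F [ 0.  -2.2  3.8] op 0.21 12.9
2.0 [-0.59  0.01 -0.24]
1.85 [-1.36  0.01 -0.57]
1.7 [-2.17  0.02 -0.79]
1.55 [-3.    0.02 -0.88]
1.4 [-3.84  0.02 -0.84]
```

Request:
step_arm --rows '[{"delta_pos":[-0.6,0,-0.2],"spin":0},{"delta_pos":[-1.4,0,-0.5],"spin":0},{"delta_pos":[-2.2,0,-0.7],"spin":0},{"delta_pos":[-3.0,0,-0.8],"spin":0},{"delta_pos":[-3.0,0,-0.8],"spin":0}]'

```text
t: 13.4
eef_pos: [501.5, -31.7, 360.9]
tcp_rot: [3.14, -0.063, -0.14]
ft_force: [4.6, -1.3, 10.8]
opening: 0.205
```

```bash
python3 larc.py 12 1.4 1.25 1.1 0.95 0.8;  python3 look.py 17 side; python3 lev.py 17
python3 - <<'E'
import cv2
p=cv2.imread("pics/side17.png")
cv2.imwrite("pics/c17.png",cv2.resize(p[130:250,280:400],(600,600),interpolation=cv2.INTER_CUBIC))
E
```

```text
grip [-57.3  -0.4 183.2] r 57.2 lever 1.5824849781326578 rot [ 3.14  -0.063 -0.14 ] F [ 4.6 -1.3 10.8] op 0.205 13.4
1.4 [-1.03  0.01  0.14]
1.25 [-1.85  0.01  0.29]
1.1 [-2.65  0.01  0.57]
0.95 [-3.39  0.01  0.96]
0.8 [-4.07  0.01  1.45]
7 [-51.7  -4.1 169.5] [-56.  -8. 167.] [-50.   9. 175.] lever~ 1.7140603167801103
```

View pics/c17.png

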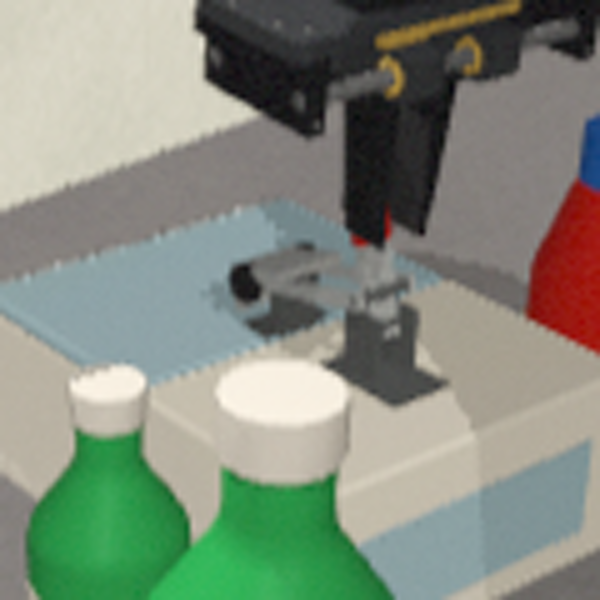

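Working well; the claw is still hooked.

Request:
step_arm --rows '[{"delta_pos":[-1.0,0,0.1],"spin":0},{"delta_pos":[-1.8,0,0.3],"spin":0},{"delta_pos":[-2.6,0,0.6],"spin":0},{"delta_pos":[-3.4,0,1.0],"spin":0},{"delta_pos":[-4.1,0,1.5],"spin":0}]'

```text
t: 13.95
eef_pos: [461.5, -26.0, 343.5]
tcp_rot: [3.14, -0.064, -0.14]
ft_force: [-0.1, -0.8, 0.7]
opening: 0.102
```

```bash
python3 larc.py 12 0.8 .65 .5 .35 .2 ;  python3 look.py 18 side; python3 lev.py 18
python3 - <<'E'
import cv2
p=cv2.imread("pics/side18.png")
cv2.imwrite("pics/c18.png",cv2.resize(p[130:250,280:400],(600,600),interpolation=cv2.INTER_CUBIC))
E
```

```text
grip [-97.7  -0.2 165.9] r 56.2 lever 0.7878627324471257 rot [ 3.14  -0.064 -0.14 ] F [-0.1 -0.8  0.7] op 0.102 13.95
0.8 [ 0.07  0.02 -0.03]
0.65 [-0.53  0.02  0.56]
0.5 [-1.03  0.02  1.24]
0.35 [-1.42  0.02  1.98]
0.2 [-1.7   0.02  2.77]
65 [-70.2   5.8 180.2] [-74.  -6. 165.] [-64.  11. 194.] lever~ 1.349235826385268
```

View pics/c18.png

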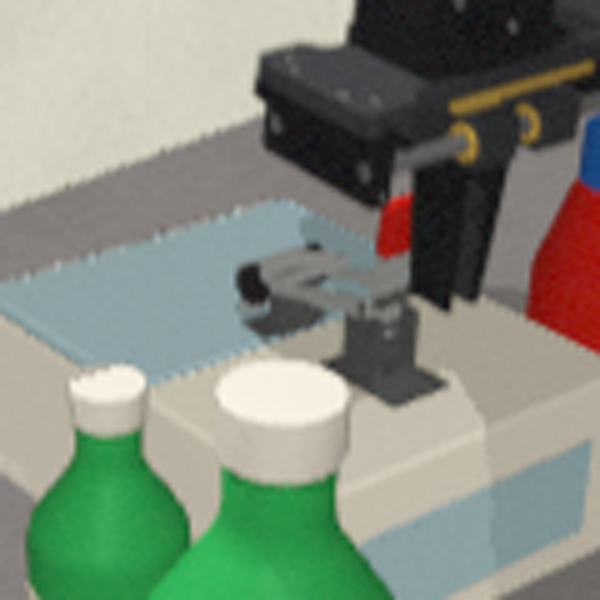

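```bash
python3 tip.py "-98 -0.3 205" "-90 -0.3 222" "-60 -.3 225" "-40 -.3 215" "-40 -.3 175"
```

```text
tip box [-9.840e+01 -1.000e-01  1.527e+02] rot [ 3.14  -0.061 -0.14 ] F [-0.8  1.4 -0.5] op 0.104 t 14.0
-98 -0.3 205 [ 0.35  0.02 -5.22]
-90 -0.3 222 [ 1.26  0.02 -6.87]
-60 -.3 225 [ 4.27  0.01 -6.98]
-40 -.3 215 [ 6.21  0.01 -5.86]
-40 -.3 175 [ 5.96  0.   -1.87]
```

Request:
step_arm --rows '[{"delta_pos":[0,0,-3.5],"spin":0},{"delta_pos":[0.3,0,-7.0],"spin":0},{"delta_pos":[2.3,0,-7.5],"spin":0},{"delta_pos":[5.3,0,-7.3],"spin":0},{"delta_pos":[6.4,0,-7.0],"spin":0}]' --jaw 0

```text
t: 14.5
eef_pos: [521.2, -34.3, 416.1]
tcp_rot: [3.14, -0.062, -0.14]
ft_force: [-0.6, 0.3, 0.3]
opening: 0.004
```

```bash
python3 tip.py "-40 -.3 215" "-42 -.3 176"
```

```text
tip box [-36.9  -0.3 226.5] rot [ 3.14  -0.062 -0.14 ] F [-0.6  0.3  0.3] op 0.004 t 14.5
-40 -.3 215 [-0.38  0.    1.13]
-42 -.3 176 [-0.82 -0.    5.01]
```

Request:
step_arm --rows '[{"delta_pos":[-0.2,0,1.5],"spin":0},{"delta_pos":[-0.6,0,3.5],"spin":0},{"delta_pos":[-0.8,0,5.0],"spin":0},{"delta_pos":[-0.8,0,5.0],"spin":0}]'

```text
t: 14.9
eef_pos: [515.7, -33.6, 363.4]
tcp_rot: [3.141, -0.057, -0.14]
ft_force: [-0.2, -0.3, -0.1]
opening: 0.004
```

```bash
cat > parc.py <<'E'
from h import *; from cell import *; import sys
# push arc: bottom-left corner of closed finger on lever upper face at radius r
r=float(sys.argv[1]); s=state(); R=Rrpy(s["tcp_rot"]); off=R[:,2]*190
print("tip",wB(s["eef_pos"]+off).round(1),s["tcp_rot"].round(3),"F",s["ft_force"].round(1),round(s["t"],2))
for a in sys.argv[2:]:
    a=float(a); T=[-58-r*np.cos(a)+4.5*np.sin(a)+10,-.3,126+r*np.sin(a)+4.5*np.cos(a)]
    print(a,np.round(T,1),delta(Bw(T)-off,s)[0])
E
python3 parc.py 55 1.35 1.2 1.05 .9 .75; python3 look.py 19 side; python3 lev.py 19
python3 - <<'E'
import cv2
p=cv2.imread("pics/side19.png")
cv2.imwrite("pics/c19.png",cv2.resize(p[130:250,280:400],(600,600),interpolation=cv2.INTER_CUBIC))
E
```

```text
tip [-43.5  -0.2 173.7] [ 3.141 -0.057 -0.14 ] F [-0.2 -0.3 -0.1] 14.9
1.35 [-55.7  -0.3 180.7] [-1.18  0.01 -0.76]
1.2 [-63.7  -0.3 178.9] [-1.99  0.01 -0.63]
1.05 [-71.5  -0.3 175.9] [-2.78  0.01 -0.38]
0.9 [-78.7  -0.3 171.9] [-3.52  0.02 -0.02]
0.75 [-85.2  -0.3 166.8] [-4.2   0.02  0.45]
83 [-70.6   4.  181. ] [-75.  -9. 167.] [-64.  10. 193.] lever~ 1.3462496693082062
```

View pics/c19.png

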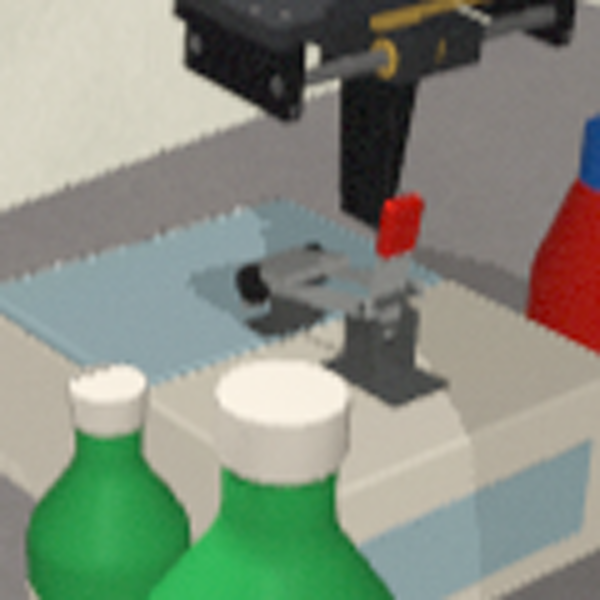

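Request:
step_arm --rows '[{"delta_pos":[-1.2,0,-0.5],"spin":0},{"delta_pos":[-2.0,0,-0.4],"spin":0},{"delta_pos":[-2.8,0,-0.1],"spin":0},{"delta_pos":[-3.5,0,0.2],"spin":0}]'

```text
t: 15.35
eef_pos: [480.7, -28.7, 361.0]
tcp_rot: [3.14, -0.06, -0.14]
ft_force: [2.2, -0.7, 0.9]
opening: -0.0
```

```bash
python3 parc.py 55 1.0 .85 .7 .55 .4; python3 look.py 20 side; python3 lev.py 20
python3 - <<'E'
import cv2
p=cv2.imread("pics/side20.png")
cv2.imwrite("pics/c20.png",cv2.resize(p[130:250,280:400],(600,600),interpolation=cv2.INTER_CUBIC))
E
```

```text
tip [-78.2  -0.2 171.4] [ 3.14 -0.06 -0.14] F [ 2.2 -0.7  0.9] 15.35
1.0 [-73.9  -0.3 174.7] [ 0.45  0.01 -0.31]
0.85 [-80.9  -0.3 170.3] [-0.28  0.01  0.09]
0.7 [-87.2  -0.3 164.9] [-0.94  0.01  0.59]
0.55 [-92.5  -0.3 158.6] [-1.51  0.01  1.19]
0.4 [-96.9  -0.3 151.6] [-1.99  0.01  1.86]
62 [-97.5   5.9 172.7] [-105.   -8.  159.] [-82.  10. 181.] lever~ 0.8690294728186259
```

View pics/c20.png

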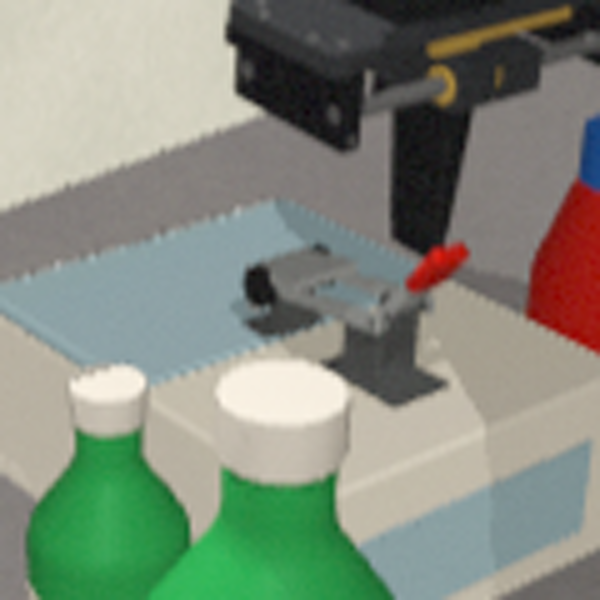

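Excellent, lever about 0.87. Now down.

Request:
step_arm --rows '[{"delta_pos":[-0.9,0,0.6],"spin":0},{"delta_pos":[-1.5,0,1.2],"spin":0},{"delta_pos":[-2.1,0,2.0],"spin":0},{"delta_pos":[-2.6,0,2.7],"spin":0}]'

```text
t: 15.8
eef_pos: [455.5, -25.1, 331.2]
tcp_rot: [3.14, -0.058, -0.14]
ft_force: [2.5, 0.3, 1.4]
opening: 0.003
```

```bash
python3 tip.py "-107 -.3 140" "-110 -.3 135" "-112 -.3 130" "-112 -.3 127"; python3 look.py 21 side; python3 lev.py 21
python3 - <<'E'
import cv2
p=cv2.imread("pics/side21.png")
cv2.imwrite("pics/c21.png",cv2.resize(p[130:250,280:400],(600,600),interpolation=cv2.INTER_CUBIC))
E
```

```text
tip box [-1.041e+02 -1.000e-01  1.415e+02] rot [ 3.14  -0.058 -0.14 ] F [2.5 0.3 1.4] op 0.003 t 15.8
-107 -.3 140 [-0.3   0.02  0.13]
-110 -.3 135 [-0.63  0.02  0.62]
-112 -.3 130 [-0.86  0.02  1.1 ]
-112 -.3 127 [-0.88  0.02  1.4 ]
51 [-116.5    6.9  140.4] [-125.   -6.  135.] [-100.   10.  143.] lever~ 0.2405650459953228
```

View pics/c21.png

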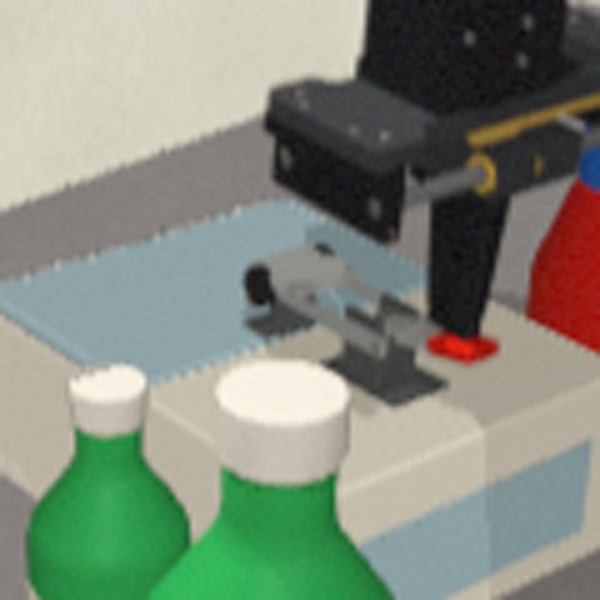

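Request:
step_arm --rows '[{"delta_pos":[-0.6,0,0.5],"spin":0},{"delta_pos":[-0.7,0,0.9],"spin":0},{"delta_pos":[-0.8,0,1.2],"spin":0},{"delta_pos":[-0.8,0,1.4],"spin":0},{"delta_pos":[-0.8,0,1.4],"spin":0}]'

```text
t: 16.35
eef_pos: [447.0, -23.8, 318.9]
tcp_rot: [3.14, -0.058, -0.139]
ft_force: [-17.7, 3.3, 62.0]
opening: 0.007
```

```bash
python3 tip.py ; python3 look.py 22 side; python3 lev.py 22
```

```text
tip box [-1.127e+02  1.000e-01  1.292e+02] rot [ 3.14  -0.058 -0.139] F [-17.7   3.3  62. ] op 0.007 t 16.35
48 [-116.7    7.2  128.1] [-127.  -17.  103.] [-81.  11. 132.] lever~ 0.03544074369837258
```

Request:
step_arm --rows '[{"delta_pos":[0,0,-1.5],"spin":0},{"delta_pos":[0,0,-5],"spin":0},{"delta_pos":[0,0,-9],"spin":0},{"delta_pos":[-2,0,-13],"spin":0},{"delta_pos":[-4,0,-16],"spin":0}]'

```text
t: 16.9
eef_pos: [397.5, -16.6, 477.9]
tcp_rot: [3.14, -0.058, -0.139]
ft_force: [0.1, 0.7, -0.6]
opening: 0.003
```

```bash
python3 tip.py ; python3 look.py 23 side scene wrist; python3 lev.py 23
python3 - <<'E'
import cv2,numpy as np
p=cv2.imread("pics/side23.png");r=cv2.imread("pics/scene23.png")
f=lambda a:cv2.resize(a,(400,400),interpolation=cv2.INTER_CUBIC)
cv2.imwrite("pics/c23.png",np.hstack([f(p[130:250,280:400]),f(r[100:300,180:380])]))
E
```

```text
tip box [-162.7    0.4  288.2] rot [ 3.14  -0.058 -0.139] F [ 0.1  0.7 -0.6] op 0.003 t 16.9
71 [-115.8    4.9  130.3] [-126.  -18.  104.] [-77.  11. 133.] lever~ 0.0742606380307449
```

View pics/c23.png

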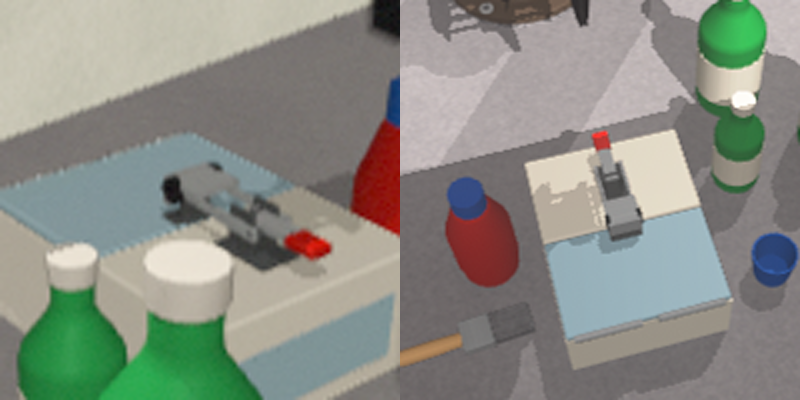

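View pics/wrist23.png

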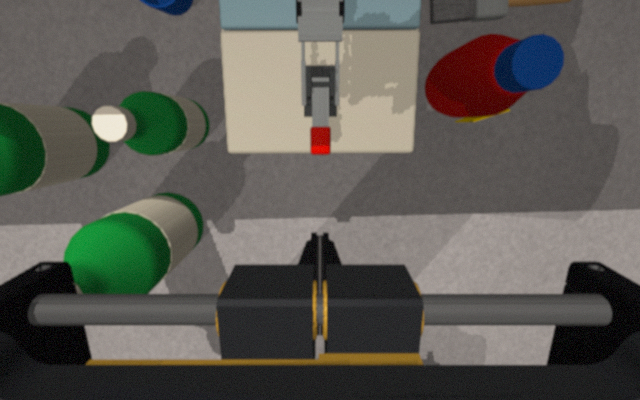

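Run:
```python
from h import *
M=np.array([[np.cos(YAW),-np.sin(YAW),0],[np.sin(YAW),np.cos(YAW),0],[0,0,1]])
for n in ["wrist","side","scene"]:
    p,d,K,R,t=load(n,23); w=(cloud(d,K,R,t)-O)@M; b=p.astype(int)
    m=(b[...,2]>150)&(b[...,1]<60)&(abs(w[...,1])<9)&(w[...,0]>-130)&(w[...,0]<-90)&(w[...,2]>120)&(w[...,2]<145)
    q=w[m]; f=np.polyfit(q[:,0],q[:,2],1); print(n,len(q),q.mean(0).round(1),"slope",f[0].round(3), "deck z",np.median(w[(abs(w[...,0]+100)<15)&(abs(abs(w[...,1])-60)<25)&(w[...,2]>80)][:,2]).round(1))
    l=w[(w[...,0]>60)&(w[...,0]<115)&(abs(w[...,1])<80)&(w[...,2]>80)]
    if len(l)>50: print("  lid z, slope",l[:,2].mean().round(1),np.polyfit(l[:,0],l[:,2],1)[0].round(4))
    k=w[(abs(w[...,1])<10)&(w[...,0]>-5)&(w[...,0]<40)&(w[...,2]>105)]
    if len(k): print("  claw plate x max",np.percentile(k[:,0],99).round(1),"z",np.median(k[:,2]).round(1))
# bystanders, before/after
a=load("scene",0);c=load("scene",23)
for nm,(x0,x1,y0,y1,z0) in dict(det=(440,570,-270,-160,10),soft=(440,560,110,190,10),cup=(590,700,90,170,8),brush=(550,680,-340,-150,6)).items():
    for I in(a,c):
        W=cloud(I[1],*I[2:]); m=(W[...,0]>x0)&(W[...,0]<x1)&(W[...,1]>y0)&(W[...,1]<y1)&(W[...,2]>z0); print(nm,m.sum(),W[m].mean(0).round(1))
```

```text
wrist 380 [-111.6   -0.7  132.2] slope 0.007 deck z 101.8
  claw plate x max 11.8 z 135.6
side 48 [-117.     2.6  130.6] slope 0.117 deck z 101.8
  lid z, slope 101.7 -0.0014
  claw plate x max 14.6 z 134.9
scene 44 [-109.4   -1.4  131.1] slope 0.077 deck z 100.6
  lid z, slope 100.6 0.0014
  claw plate x max 19.1 z 133.5
det 1445 [ 521.3 -204.8  113.8]
det 1441 [ 521.2 -204.8  114.2]
soft 999 [517.8 138.7  97.7]
soft 998 [517.8 138.8  97.8]
cup 383 [653.7 129.4  33.7]
cup 381 [653.8 129.3  34.2]
brush 894 [ 600.3 -243.4   23.2]
brush 881 [ 599.4 -244.9   21.3]
```

```bash
python3 -c "
from cell import *
print(state()['ft_force']); print(job_done())"
```

```text
[ 0.0504097   0.05683375 -0.09804298]
the job is handed in; nothing more can be done
None
```

The box is latched and I handed the job in at about 17 s. I closed the lid, carried the claw over by its discs, hooked it behind the keeper and let go, then swung the red lever down to its stop.

**What did not go to plan**
- My first push on the lever pressed against its end and wedged, with about 28 N in each of two directions, so I backed off.
- I then gripped the lever and brought it past upright. It slipped out of the jaws at about 1.35 rad, where the spring starts to resist.
- I finished by pushing it down with closed fingers, with 62 N on the wrist at the stop.
- During these moves the tool picked up a tilt of about 0.06 rad, which I allowed for in the later moves.

**Last checks**
- **Lid:** level with the deck, slope about 0.001.
- **Lever:** the top of the grip is 30.4 mm above the deck, against 30.5 mm expected when fully down. The wrist camera shows it level (slope 0.007). The scene and side cameras gave slopes of 0.08 and 0.12, from fewer than 50 pixels each. A rough side-camera angle gave 0.07 rad, slightly over the 0.06 limit, but it was measured off the visible faces. I trusted the wrist view.
- **Claw:** the pictures show it drawn up over the keeper. The outer end of the claw plate read x = 12, 15 and 19 mm in the three views, so the lip is not measured to the millimetre.
- **Bystanders:** the bottles and cup moved less than 1 mm. The brush reading differs by about 2 mm.
- **Robot:** clear of everything, with no force on the wrist.

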